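Swap in the build plate from under the parts boxes

ROBOT

A 6-joint arm with a two-finger parallel gripper is mounted at the origin on the work surface. World frame = base frame: x ahead of the robot, y to its left, z up, the work surface at z = 0. Lengths are in mm, angles in degrees, forces in N, time in s.
With the tool pointing down it reaches from about 350 to 850 mm from the base axis. Payload 8.1 kg.
Tool frame: the origin (TCP) lies on the centre line of the jaws, within the pads' length; the fingertips stand 8 mm ahead of it and the grasp point (between the pads) lies 11 mm behind it (ctrl.tip_reach is the distance from the TCP to the fingertips, in mm); z points along the fingers, y is the direction in which the jaws open and shut (so a half turn about z gives the same grasp; the last joint's range is limited). The gripper opens to 93 mm and grips with 3 to 60 N. Pads are 15 mm wide; open, the fingers measure 128 mm over their backs; the gripper's body (75 mm by 188 mm) begins 65 mm behind the grasp point.
Start: joints at [60.94, 7.471, 85.268, -0, 87.261, -4.893], TCP at [245.622, 547.426, 226.635] pointing down, gripper open.
Joint ranges: [-169.43, 169.43], [-51.17, 129.36], [1.28, 143.12], [-76.62, 256.62], [0, 156.53], [-152.29, 152.29]. Speed limits (degrees/s): [136.94, 136.94, 159.86, 180, 180, 180].

INTERFACE

Orientations are given as a 3x3 rotation matrix whose columns are the frame's x, y, z axes.
In Python, from plant import ctrl gives the robot as it stands.
- The arm moves only by the tool arm_command, never from a script. Its argument "deltas" is a list of rows, each an object of numbers: "rx", "ry", "rz": the turn, a rotation vector about the tool's x, y, z in degrees; "x", "y", "z": the shift along the tool's x, y, z in mm; "grip": the gripper command: -1 is fully open, 1 is shut, values between are in proportion. A call has 1 to 12 rows; each row is the pose to reach, as a shift and turn from the pose commanded when the call began, along the tool's axes at that moment; what a row does not reach only later rows make up. A row lasts 1/8 s, in which the tool goes at most 62.5 mm and 10.7 degrees, less where a joint would pass 70% of its speed; a pose out of reach is approached as far as the arm can. A call with a gripper value outside its range is refused whole. The fingers move at their own pace and stop on an object; "squeeze" is the grip in N (left out, the last holds). Time passes only in rows, so rows that repeat a pose let the fingers close. It gives the time, the measured TCP pose, the force and the opening at its end, in the units of the state.
- ctrl.get_state(): the state, without advancing time (a new reading comes with each control period).
- ctrl.get_image(name): name is "scene" or "top" or "wrist"; returns a dict with "pixels" (384x512x3 uint8, red, green, blue), "K" (3x3 intrinsics, pixels), "k1" (the pictures are not rectified: a ray, as slopes to the right and down, at radius r is drawn at 1 + k1 r^2 times it, then the intrinsics apply), "eye" and "attitude" of the camera in the world; the wrist camera has in their place "T_tool_cam" (4x4, takes a point from camera to tool coordinates, whose origin is the TCP and whose axes are the flange's). Camera axes: x right, y down, z forward; pixel columns grow to the right and rows downward; lengths in mm; the calibration is good to about 2 mm. A picture is of the moment at which its call begins: read the wrist's pose just before it. There is no depth.
- ctrl.job_done(): hands the job in, once; it reports no verdict.
The state is a dict: "time_s": time; "q": joint angles; "qd": joint speeds; "joint_torque": joint torques, N m; "position": TCP position; "tcp_rot": TCP orientation; "contact_force": force on the tool from outside, world axes, zero at the start; "ft_torque": the same for the moment, N m; "opening": opening from 0.0 (shut) to 1.0 (fully open).
Only numpy, scipy, OpenCV 4.12 (cv2) and the standard library are available. Lean on these libraries where they do the work, as an engineer would, in place of code of your own. Each camera call takes 0.05 s, during which the arm holds its last target.

TASK

Clear every scrap of failed print off the plate dock and the bench in front of it into the scrap bin. Then draw the gold build plate out by its handle from under the stack of boxes, leaving the stack standing where it is, without unstacking it or letting anything topple; lay the plate flat in the emptied dock, between the side fences and right up against the rear stop, with the handle out over the open front. Last, swing the dock's clip all the way across the plate, and leave the glue bottle, screwdriver and spool alone.

Things in the scene. Friction and masses are not known exactly. Their poses are not given: they have to be found in the camera images.
- scrap_bar_mid (a point): Scrap of failed print, white plastic, 45 g: plain ribbed bar, 62 long (x) x 28 wide (y) x 36 mm high. This point is its centre, half-way up as it first stands (upright, z up); its x axis runs along its length, and it is gripped across its y axis. May be absent.
- scrap_ell_mid (a point): Scrap of failed print, white plastic, 45 g: L in plan: main leg 66 long (x) x 24 wide (y) x 36 mm high, with a 15 mm thick short leg that sticks out 24 mm to +y at the +x end (x from 18 to 33 mm). This point is its centre, half-way up as it first stands (upright, z up); its x axis runs along its length, and it is gripped across its y axis. May be absent.
- scrap_tee_mid (a point): Scrap of failed print, white plastic, 45 g: foot 64 x 44 x 10 mm with an upright rib along it, 64 long (x) x 22 wide (y), top at 38 mm. This point is its centre, half-way up as it first stands (upright, z up); its x axis runs along its length, and it is gripped across its y axis. May be absent.
- scrap_step_mid (a point): Scrap of failed print, white plastic, 45 g: stepped block 66 long (x) x 26 wide (y), 22 mm high, with a 36 mm long step on its middle up to 38 mm. This point is its centre, half-way up as it first stands (upright, z up); its x axis runs along its length, and it is gripped across its y axis. May be absent.
- scrap_beam_mid (a point): Scrap of failed print, white plastic, 45 g: I-beam, 64 long (x), 36 mm high, with 8 mm flanges 30 mm wide (y) at top and bottom and a 16 mm web. This point is its centre, half-way up as it first stands (upright, z up); its x axis runs along its length, and it is gripped across its y axis. May be absent.
- scrap_boss_mid (a point): Scrap of failed print, white plastic, 45 g: bar 68 long (x) x 26 wide (y) x 16 mm high with a round boss 28 mm in diameter on its middle, top at 38 mm. This point is its centre, half-way up as it first stands (upright, z up); its x axis runs along its length, and it is gripped across its y axis. May be absent.
- bin_in (a point): Centre of the inner floor of the fixed open black scrap bin, outside 190 x 190 x 90 mm high, walls 4 mm, floor 4 to 5 mm; axes along its sides.
- dock_deck (a point): Centre of the top of the plate dock's dark steel deck (170 x 200 mm, top 12 mm above the bench, fixed), where most scraps start; one or two may lie on the bench in front. x points to the rear stop, -x to the open front. Aluminium side fences stand 6 mm above the deck, inner faces at y = +-72 mm; the rear stop, 16 mm above the deck, has its front face at x = 77 mm.
- dock_home (a point): Where plate_mid lies when the plate is fully home: flat on the deck, against the rear stop, midway between the fences. Same axes as the dock; the plate's x axis points the same way as this x axis, so its handle hangs out over the dock's open front. Each fence then leaves 7 mm beside the plate.
- plate_mid (a point): Centre of the sheet of the gold-coloured build plate (sheet 150 x 130 x 6 mm, loose, 0.17 kg in all), half-way through its thickness. x points away from the handle. A tongue 46 mm wide runs 75 mm out from the sheet's -x edge and carries the handle.
- plate_grip (a point): Centre of the plate's upright black handle: a block 50 mm long (x) x 24 mm wide (y) x 30 mm high (6 to 36 mm above the plate's underside), 125 mm to -x of the sheet's centre. Same axes as the plate. Grip it across y.
- keeper_bar (a point): Middle of the fixed blue keeper rail, 23 mm above the bench: 12 mm thick (x), 200 mm long (y), 10 to 36 mm above the bench. The plate lies on the bench and passes under it; the stack stands on the plate some 4 to 7 mm behind it (+x), the handle in front (-x). It holds back the lowest box while the plate is drawn 150 mm to -x and so clear; the stack drops 6 mm to the bench.
- box1: The lowest one of three stacked grey lidded parts boxes, each 100 x 120 x 38 mm, about 0.18 kg; origin at the centre of its underside. They stand on the plate.
- box2: The middle one of three stacked grey lidded parts boxes, each 100 x 120 x 38 mm, about 0.18 kg; origin at the centre of its underside. They stand on the plate.
- box3: The top one of three stacked grey lidded parts boxes, each 100 x 120 x 38 mm, about 0.18 kg; origin at the centre of its underside. They stand on the plate.
- stand: Black printed bearing stand, 50 x 85 x 60 mm, standing loose on the top box; origin at the centre of its underside.
- clip (a joint): Angle of the dock's steel turn clip about its upright pivot, rad: 0 fully open (arm turned outwards), 2.07 at its end stop, with the arm squarely across the plate. Grows anticlockwise seen from above; stays where it is left; light friction (0.04 N m, about 1 N at the knob). The arm runs 22 to 28 mm above the bench, 4 mm above a plate that lies home.
- clip_knob (a point): Centre of the black knob at the end of the clip's arm, 58 mm from the pivot: upright round peg 16 mm in diameter, 30 mm high, from 28 to 58 mm above the bench.
- clip_pivot (a point): A point on the clip's upright pivot axis, 25 mm above the bench, beside the dock's +y fence; dock axes.
- glue: Bystander: glue bottle, 32 mm in diameter, 100 mm high, standing; origin at the centre of its underside.
- driver: Bystander: screwdriver lying on the bench.
- spool: Bystander: black filament spool, 140 mm in diameter, 54 mm high, lying flat; origin at the centre of its underside.
Things that resemble listed ones, but are neither listed nor needed, are in the scene too. What is shaped like the box1 but turquoise is not meant.

How it is judged:
By the outcome, as a careful person would: the job done as asked, in the order asked, and still so for the second after the job is handed in, with the robot touching nothing.
Of scrap_bar, scrap_ell, scrap_tee, scrap_step, scrap_beam, scrap_boss only 4 to 6 are there at a start; the rules pass over those that are not, and their reading is None.
At some moment in a run one of scrap_bar, scrap_ell, scrap_tee, scrap_step, scrap_beam, scrap_boss may be knocked a few centimetres aside while the robot is not near it.
Once in a run the grip may slacken for a moment while it holds something.
It also fails if it takes over 192 s, if anything falls off the work surface, if the arm or the gripper's body presses on something with over 40 N, if the wrist force passes 120 N, or if a joint passes its speed limit or range.

## Working session

There is one attempt and no reset: what is moved stays moved. The work goes in short steps, Python scripts to look and compute and a tool call to move; the robot and the scene stay as the last step left them, time stands still between calls to the robot, and variables do not carry over. Pictures are saved under pics/ and viewed, and the job is handed in when it is done.

Besides the shell and the picture viewer there is one more tool, called as name(argument=value, ...) on one line, values as JSON. arm_command: Moves the arm, as the interface text tells. Its arguments: {"type":"object","properties":{"deltas":{"type":"array"},"squeeze":{"type":"number"}},"required":["deltas"]}

```bash
ls; mkdir -p pics
python3 - <<'E'
from plant import ctrl
import cv2
s=ctrl.get_state();print({k:s[k] for k in('time_s','position','tcp_rot','opening','contact_force')})
for n in("scene","top","wrist"):
    im=ctrl.get_image(n);cv2.imwrite(f"pics/{n}0.png",cv2.resize(im["pixels"][:,:,::-1],(800,600),interpolation=cv2.INTER_CUBIC))
    print(n,{k:v for k,v in im.items() if k!="pixels"})
print(ctrl.tip_reach)
E
```

```text
pics
{'time_s': 0.0, 'position': array([245.3573466 , 546.94160847, 225.57345189]), 'tcp_rot': array([[-9.12361655e-01,  4.09384218e-01, -8.78437724e-04],
       [ 4.09385136e-01,  9.12360246e-01, -1.60997108e-03],
       [ 1.42354908e-04, -1.82849522e-03, -9.99998318e-01]]), 'opening': 1.0015492950539475, 'contact_force': array([-0.06906727, -0.44507533,  0.09532479])}
scene {'K': array([[453.38759624,   0.        , 262.67550667],
       [  0.        , 453.38759624, 191.99118658],
       [  0.        ,   0.        ,   1.        ]]), 'k1': -0.075150047807622, 'eye': array([1204.18743411, -206.53816712, 1175.50144732]), 'attitude': array([[ 0.2671354 ,  0.82298354, -0.50133499],
       [ 0.96365021, -0.23035956,  0.13532461],
       [-0.00411738, -0.51926157, -0.85460545]])}
top {'K': array([[391.50492805,   0.        , 250.37865973],
       [  0.        , 391.50492805, 191.60062021],
       [  0.        ,   0.        ,   1.        ]]), 'k1': 0.024866059935580536, 'eye': array([ 465.28626173,  -17.85523445, 1456.57264594]), 'attitude': array([[-3.13946846e-03, -9.95612989e-01,  9.35142772e-02],
       [-9.99994890e-01,  3.18206251e-03,  3.06373995e-04],
       [-6.02598204e-04, -9.35128375e-02, -9.95617892e-01]])}
wrist {'K': array([[301.40156277,   0.        , 252.36099541],
       [  0.        , 301.40156277, 192.32351873],
       [  0.        ,   0.        ,   1.        ]]), 'k1': 0.017822135769307267, 'T_tool_cam': array([[-4.09779583e-04, -9.54308543e-01, -2.98822750e-01,
         8.43986274e+01],
       [ 9.99999833e-01, -5.12747876e-04,  2.66178407e-04,
         4.42796668e-02],
       [-4.07237059e-04, -2.98822591e-01,  9.54308594e-01,
        -1.58484540e+02],
       [ 0.00000000e+00,  0.00000000e+00,  0.00000000e+00,
         1.00000000e+00]])}
8.0
```

View pics/scene0.png

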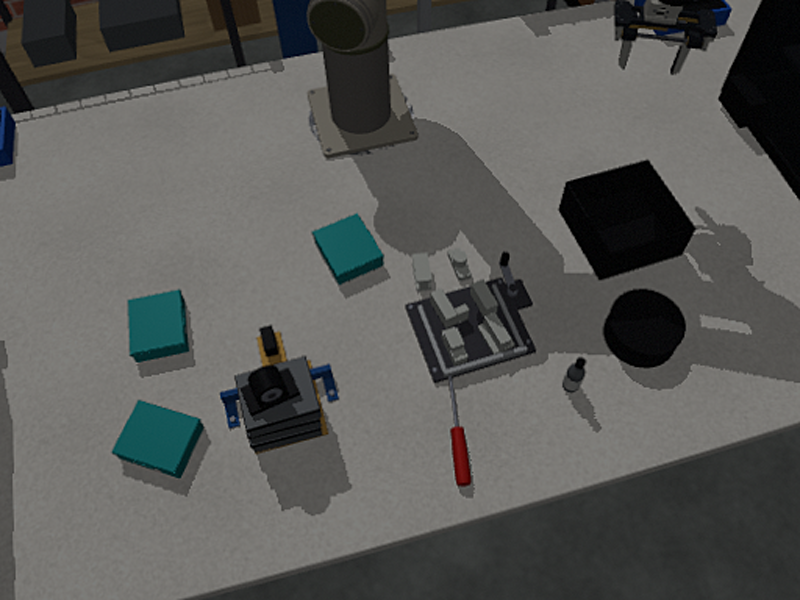

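View pics/top0.png

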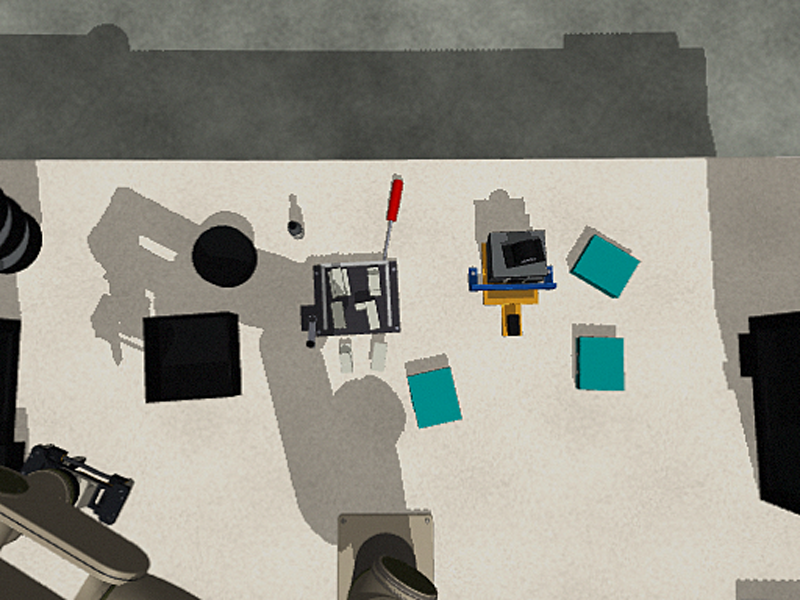

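View pics/wrist0.png

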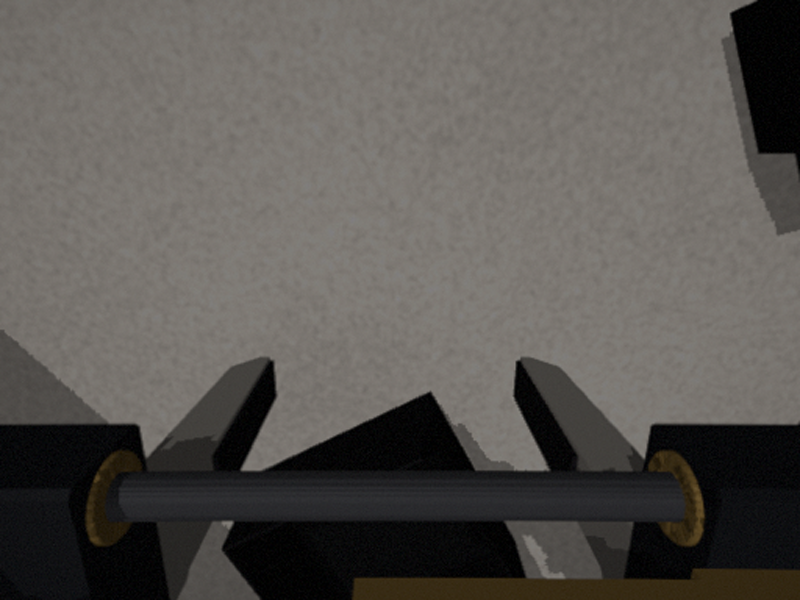

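```bash
cat > h.py <<'E'
from plant import ctrl
import cv2, numpy as np
def unproj(im,u,v,z,eye=None,R=None):
    K=im["K"];k=im["k1"];
    p=np.array([(u-K[0,2])/K[0,0],(v-K[1,2])/K[1,1]]);q=p.copy()
    for _ in range(20): q=p/(1+k*(q@q))
    eye=im["eye"] if eye is None else eye; R=im["attitude"] if R is None else R
    d=R@np.array([q[0],q[1],1]);return (eye+d*(z-eye[2])/d[2])
def proj(im,P,eye=None,R=None):
    eye=im["eye"] if eye is None else eye; R=im["attitude"] if R is None else R
    c=R.T@(np.asarray(P,float)-eye);q=c[:2]/c[2];q=q*(1+im["k1"]*(q@q));K=im["K"]
    return np.array([K[0,0]*q[0]+K[0,2],K[1,1]*q[1]+K[1,2]])
def crop(im,x0,y0,w,h,s,name):
    a=im["pixels"][y0:y0+h,x0:x0+w,::-1];a=cv2.resize(a,None,fx=s,fy=s,interpolation=cv2.INTER_CUBIC)
    a=np.clip(a.astype(float)*1.3,0,255).astype('uint8')
    for i in range(0,w,10): cv2.putText(a,str(x0+i),(i*s,8),0,.3,(0,0,255),1) if i%20==0 else None; cv2.line(a,(i*s,10),(i*s,14),(0,0,255),1)
    for i in range(0,h,10): cv2.putText(a,str(y0+i),(0,i*s+4),0,.3,(0,0,255),1)
    cv2.imwrite("pics/"+name,a)
def wcam(im,s):
    R=s["tcp_rot"];T=im["T_tool_cam"];return R@T[:3,3]+s["position"],R@T[:3,:3]
def go(tx,ty,tz,yaw=None,s=None):
    """tool shift to reach world target of TCP; yaw=world dir angle (deg) of tool y axis"""
    s=s or ctrl.get_state();R=s["tcp_rot"];d=R.T@(np.array([tx,ty,tz])-s["position"])
    out="x %.1f y %.1f z %.1f"%tuple(d)
    cur=np.degrees(np.arctan2(R[1,1],R[0,1]))
    if yaw is not None:
        w=(yaw-cur+90)%180-90; out+=" rz %.1f (alt %.1f)"%(-w,-w+180 if w>0 else -w-180)
    print(out,"cur yaw %.1f q6 %.1f"%(cur,s["q"][5]))
E
python3 - <<'E'
from h import *
im=ctrl.get_image("top");crop(im,180,140,100,110,7,"t1.png");crop(im,290,130,80,100,7,"t2.png")
im=ctrl.get_image("scene");crop(im,250,150,100,100,7,"s1.png");crop(im,130,190,100,110,7,"s2.png")
E
```

```text
(no output)
```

View pics/t1.png

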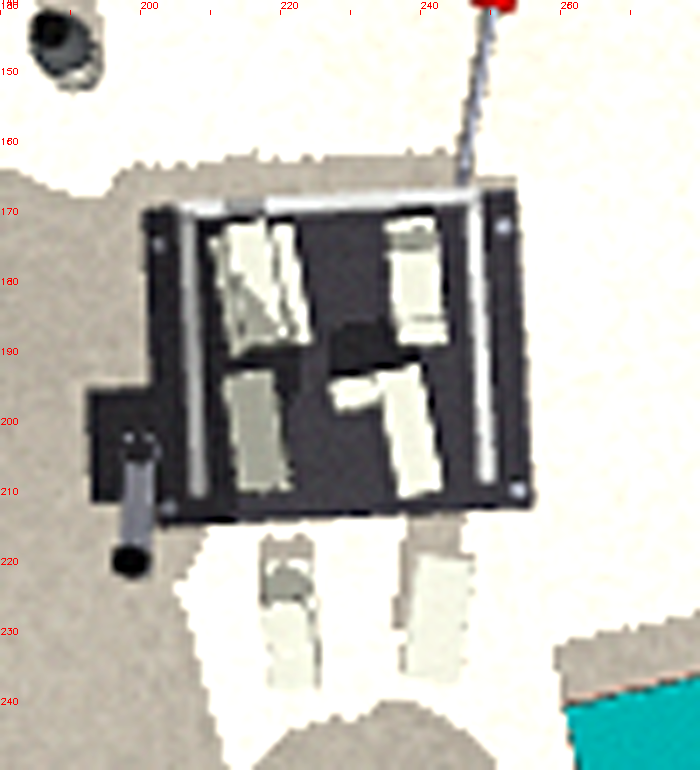

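View pics/s1.png

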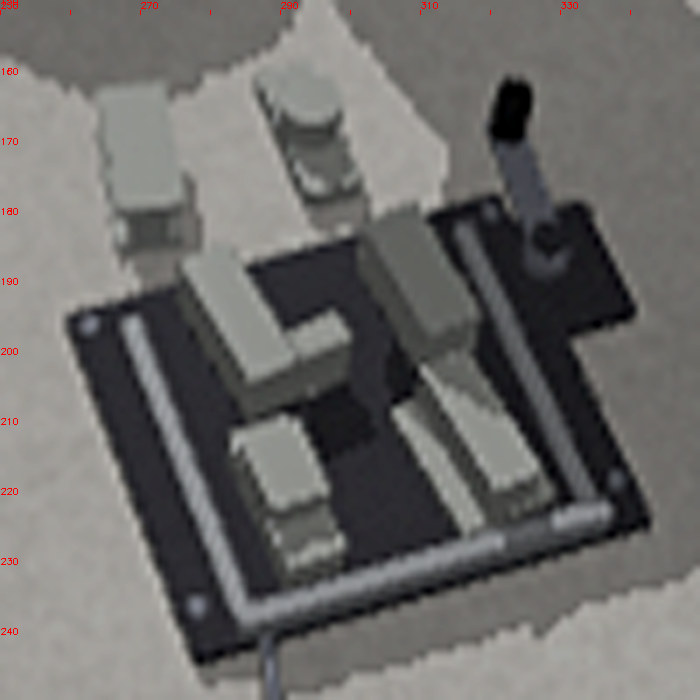

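View pics/t2.png

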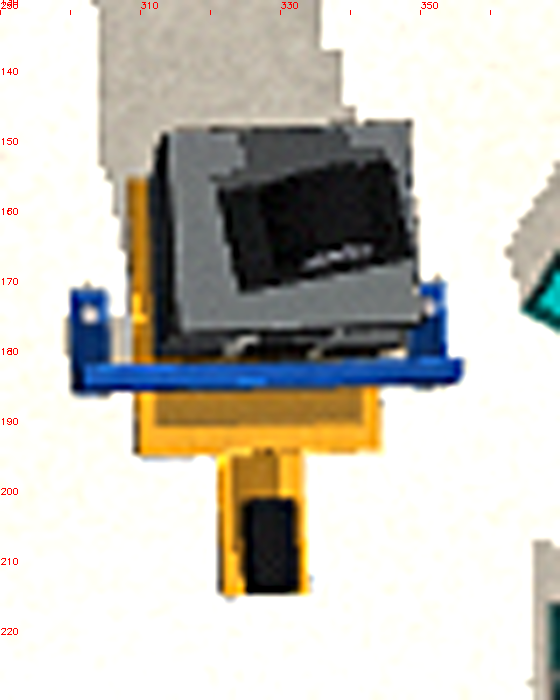

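View pics/s2.png

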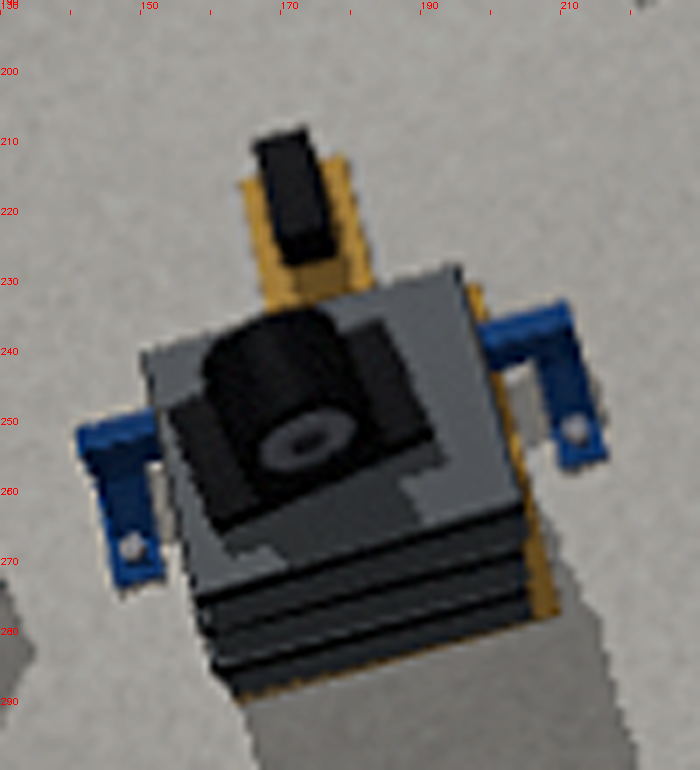

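Run:
```python
from h import *
im=ctrl.get_image("top")
def T(px,py,z,ox=180,oy=140): return unproj(im,ox+px/7,oy+py/7,z)[:2].round(0)
print("dock",[T(*p,12) for p in((145,210),(515,190),(533,507),(160,524))])
print("fence",T(200,495,18),T(185,215,18),T(487,482,18),T(473,195,18))
print("bar",T(256,431,48),"ell",T(411,431,48),"step",T(416,286,50),"tee",T(260,285,50),"boss",T(287,582,38),"beam",T(439,618,36))
print("knob",T(130,560,58),"piv",T(138,445,28))
print("handle",T(270,545,36,290,130),[T(*p,36,290,130) for p in ((245,498),(298,498),(298,592),(245,592))])
print("sheet",[T(*p,6,290,130) for p in ((138,453),(381,450),(130,180))],"keeper",T(75,372,36,290,130),T(462,370,36,290,130))
print("bin",[unproj(im,u*.64,v*.64,90)[:2].round(0) for u,v in((144,318),(238,312),(241,394),(146,402))])
```

```text
dock [array([682., 167.]), array([692., -30.]), array([524., -38.]), array([515., 158.])]
fence [530. 136.] [679. 145.] [537. -14.] [689.  -7.]
bar [562. 105.] ell [562.  25.] step [637.  22.] tee [637. 103.] boss [484.  89.] beam [466.  11.]
knob [496. 167.] piv [556. 168.]
handle [ 539. -301.] [array([ 563., -288.]), array([ 563., -316.]), array([ 514., -315.]), array([ 514., -287.])]
sheet [array([ 589., -238.]), array([ 590., -367.]), array([ 736., -236.])] keeper [ 629. -201.] [ 629. -402.]
bin [array([554., 534.]), array([566., 325.]), array([385., 315.]), array([369., 523.])]
```

Run:
```python
from h import *
go(540,64,280,93)
```

```text
x -466.5 y -320.4 z -53.5 rz -27.2 (alt 152.8) cur yaw 65.8 q6 -4.9
```

arm_command(deltas=[{"x":-466.5,"y":-320.4,"z":-53.5,"rz":-27.2,"grip":-1},{"x":-466.5,"y":-320.4,"z":-53.5,"rz":-27.2,"grip":-1},{"x":-466.5,"y":-320.4,"z":-53.5,"rz":-27.2,"grip":-1},{"x":-466.5,"y":-320.4,"z":-53.5,"rz":-27.2,"grip":-1},{"x":-466.5,"y":-320.4,"z":-53.5,"rz":-27.2,"grip":-1},{"x":-466.5,"y":-320.4,"z":-53.5,"rz":-27.2,"grip":-1},{"x":-466.5,"y":-320.4,"z":-53.5,"rz":-27.2,"grip":-1},{"x":-466.5,"y":-320.4,"z":-53.5,"rz":-27.2,"grip":-1},{"x":-466.5,"y":-320.4,"z":-53.5,"rz":-27.2,"grip":-1},{"x":-466.5,"y":-320.4,"z":-53.5,"rz":-27.2,"grip":-1},{"x":-466.5,"y":-320.4,"z":-53.5,"rz":-27.2,"grip":-1}])

```text
$.deltas[0]: bad value
```

```bash
cat > w.py <<'E'
import sys
from h import *
import pickle
s=ctrl.get_state();im=ctrl.get_image("wrist");e,R=wcam(im,s);im["eye"]=e;im["attitude"]=R
pickle.dump(im,open(f"pics/{sys.argv[1]}.pkl","wb"))
x0,y0,w,h,sc=map(int,sys.argv[2:7]);crop(im,x0,y0,w,h,sc,sys.argv[1]+".png")
print(s["position"].round(1),s["time_s"],s["opening"])
E
python3 w.py w1 100 0 330 260 2
python3 - <<'E'
from h import *
go(540,64,280,93)
E
```

```text
[245.5 547.3 226.3] 0.3 0.9993290632295118
x -466.5 y -320.4 z -53.5 rz -27.2 (alt 152.8) cur yaw 65.8 q6 -4.9
```

View pics/w1.png

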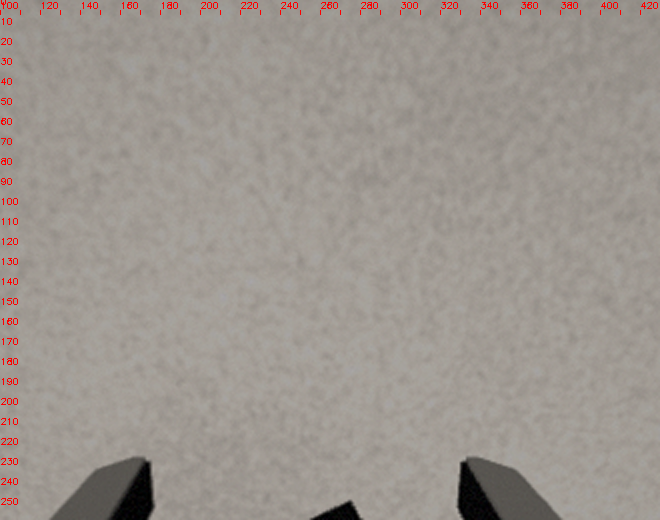

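arm_command(deltas=[{"rx":0,"ry":0,"rz":-10,"x":-50,"y":-34,"z":-5,"grip":-1},{"rx":0,"ry":0,"rz":-20,"x":-100,"y":-68,"z":-10,"grip":-1},{"rx":0,"ry":0,"rz":-27,"x":-150,"y":-102,"z":-15,"grip":-1},{"rx":0,"ry":0,"rz":-27,"x":-200,"y":-136,"z":-20,"grip":-1},{"rx":0,"ry":0,"rz":-27,"x":-250,"y":-170,"z":-25,"grip":-1},{"rx":0,"ry":0,"rz":-27,"x":-300,"y":-205,"z":-30,"grip":-1},{"rx":0,"ry":0,"rz":-27,"x":-350,"y":-240,"z":-40,"grip":-1},{"rx":0,"ry":0,"rz":-27,"x":-400,"y":-275,"z":-45,"grip":-1},{"rx":0,"ry":0,"rz":-27,"x":-450,"y":-310,"z":-50,"grip":-1},{"rx":0,"ry":0,"rz":-27,"x":-466,"y":-320,"z":-53,"grip":-1},{"rx":0,"ry":0,"rz":-27,"x":-466,"y":-320,"z":-53,"grip":-1}])

```text
time_s: 1.72
position: [540.1, 64.1, 279.6]
tcp_rot: [[-0.999, -0.047, -0.0], [-0.047, 0.999, 0.0], [0.0, 0.0, -1.0]]
contact_force: [-0.3, 1.3, 0.1]
opening: 0.996
```

```bash
python3 w.py w2 60 0 390 290 2
python3 - <<'E'
from h import *
go(540,64,280,93)
E
```

```text
[540.1  64.1 279.6] 1.725 0.9957086522976489
x -0.4 y -1.2 z -0.5 rz -0.2 (alt 179.8) cur yaw 92.8 q6 -91.3
```

View pics/w2.png

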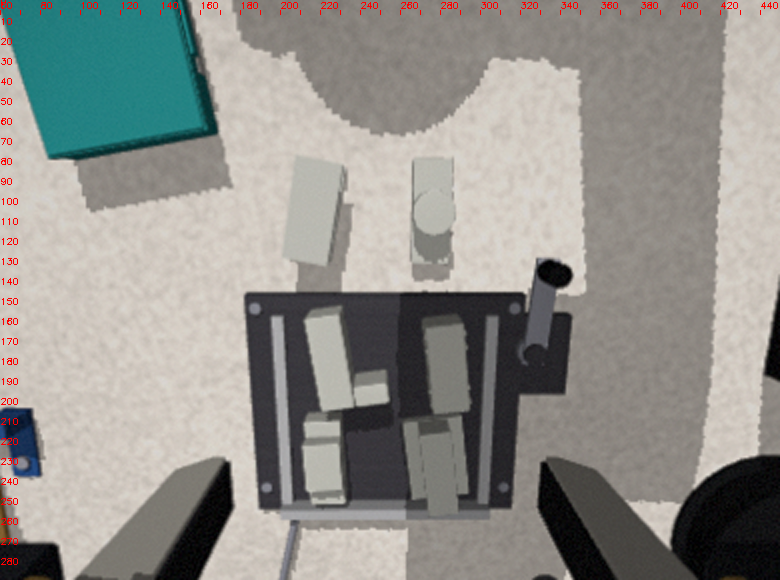

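```bash
cat > m.py <<'E'
from h import *
import pickle
im=pickle.load(open("pics/w2.pkl","rb"))
def P(px,py,z): return unproj(im,60+px/2,py/2,z)[:2]
def rect(n,c,z):
    q=np.array([P(*p,z) for p in c]);ax=(q[3]+q[2]-q[0]-q[1])/2;wy=(q[1]+q[2]-q[0]-q[3])/2
    print(n,q.mean(0).round(1),"len %.0f yawx %.1f wid %.0f"%(np.hypot(*ax),np.degrees(np.arctan2(ax[1],ax[0])),np.hypot(*wy)))
rect("beam",[(295,155),(343,163),(325,264),(283,256)],36)
rect("bar",[(425,327),(462,320),(470,408),(434,414)],48)
rect("ell",[(307,319),(340,309),(353,406),(324,411)],48)
rect("step",[(306,444),(340,441),(344,492),(310,492)],50)
rect("tee",[(419,433),(457,430),(459,512),(428,512)],50)
print("boss",P(434,211,38))
rect("dock",[(246,293),(523,293),(512,507),(260,508)],12)
print("fence in",P(284,316,18),P(294,503,18),P(487,316,18),P(478,500,18))
E
python3 m.py;  python3 - <<'E'
from h import *
import pickle
im=pickle.load(open("pics/w2.pkl","rb"))
a=im["pixels"][60:150,150:350,::-1]
cv2.imwrite("pics/w2a.png",cv2.resize(np.clip(a*1.4,0,255).astype('uint8'),None,fx=4,fy=4,interpolation=cv2.INTER_CUBIC))
a=im["pixels"][140:270,150:350,::-1]
cv2.imwrite("pics/w2b.png",cv2.resize(np.clip(a*1.4,0,255).astype('uint8'),None,fx=4,fy=4,interpolation=cv2.INTER_CUBIC))
E
```

```text
beam [467.3  14.2] len 63 yawx -8.2 wid 29
bar [564.3 108.2] len 62 yawx 9.8 wid 25
ell [563.9  29.7] len 66 yawx 9.9 wid 21
step [640.3  27.2] len 38 yawx 5.3 wid 24
tee [640.4 108.9] len 63 yawx 7.8 wid 24
boss [463.70997253  92.40637999]
dock [606.   68.1] len 169 yawx 3.1 wid 197
fence in [539.91370188  -6.48477282] [686.78024382   0.8797357 ] [533.2077552  136.39065826] [677.491836   143.47141162]
```

View pics/w2a.png

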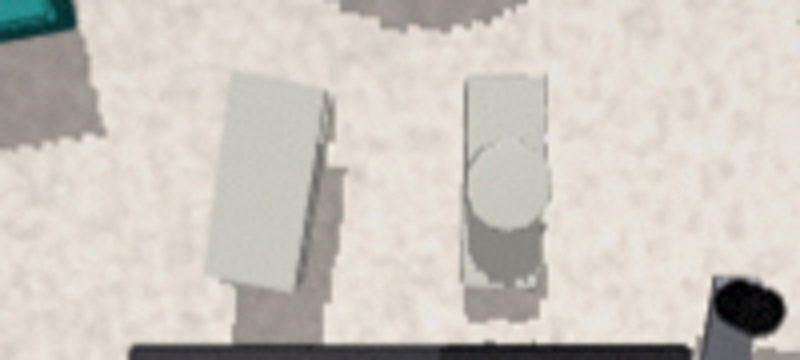

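View pics/w2b.png

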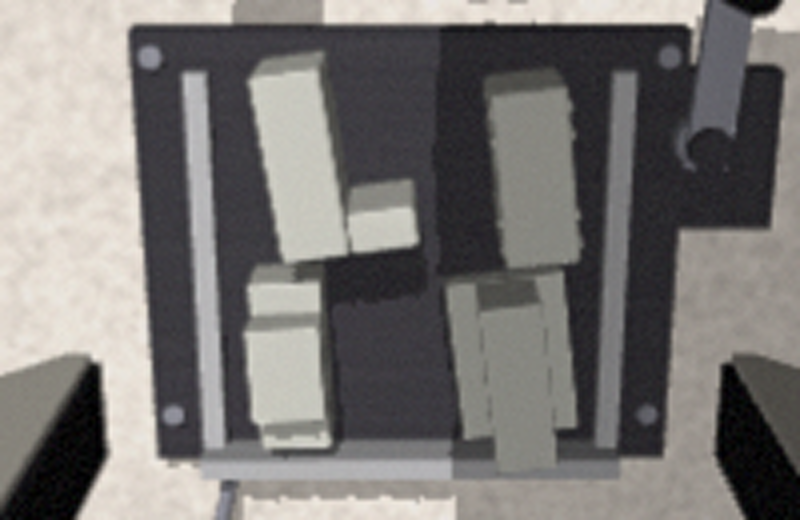

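```bash
cat > plan.py <<'E'
import sys
from h import *
# args: x,y,z,yaw ...
s=ctrl.get_state()
for a in sys.argv[1:]:
    v=list(map(float,a.split(",")));go(*v,s=s)
E
python3 plan.py 467,13,140,82 467,13,14,82
```

```text
x 74.9 y -48.7 z 139.5 rz 10.8 (alt -169.2) cur yaw 92.8 q6 -91.3
x 74.8 y -48.8 z 265.5 rz 10.8 (alt -169.2) cur yaw 92.8 q6 -91.3
```

arm_command(squeeze=30, deltas=[{"rx":0,"ry":0,"rz":6,"x":35,"y":-24,"z":35,"grip":-0.1},{"rx":0,"ry":0,"rz":11,"x":75,"y":-49,"z":80,"grip":-0.1},{"rx":0,"ry":0,"rz":11,"x":75,"y":-49,"z":140,"grip":-0.1},{"rx":0,"ry":0,"rz":11,"x":75,"y":-49,"z":190,"grip":-0.1},{"rx":0,"ry":0,"rz":11,"x":75,"y":-49,"z":225,"grip":-0.1},{"rx":0,"ry":0,"rz":11,"x":75,"y":-49,"z":255,"grip":-0.1},{"rx":0,"ry":0,"rz":11,"x":75,"y":-49,"z":265,"grip":-0.1},{"rx":0,"ry":0,"rz":11,"x":75,"y":-49,"z":265,"grip":1},{"rx":0,"ry":0,"rz":11,"x":75,"y":-49,"z":265,"grip":1},{"rx":0,"ry":0,"rz":11,"x":75,"y":-49,"z":265,"grip":1},{"rx":0,"ry":0,"rz":11,"x":75,"y":-49,"z":225,"grip":1},{"rx":0,"ry":0,"rz":11,"x":75,"y":-49,"z":165,"grip":1}])

```text
time_s: 3.28
position: [465.6, 12.1, 114.6]
tcp_rot: [[-0.99, 0.142, -0.004], [0.142, 0.99, 0.0], [0.004, -0.0, -1.0]]
contact_force: [1.1, 0.5, -0.1]
opening: 0.32
```

```bash
python3 plan.py 467,13,170,82 467,200,170,93 430,370,170,93 430,370,75,93; python3 w.py w3 0 0 512 384 1
```

```text
x -1.0 y 1.1 z -55.5 rz -0.2 (alt 179.8) cur yaw 81.8 q6 -86.6
x 25.6 y 186.2 z -55.4 rz -11.2 (alt 168.8) cur yaw 81.8 q6 -86.6
x 86.4 y 349.2 z -55.2 rz -11.2 (alt 168.8) cur yaw 81.8 q6 -86.6
x 86.1 y 349.2 z 39.8 rz -11.2 (alt 168.8) cur yaw 81.8 q6 -86.6
[465.6  12.1 114.6] 3.275 0.31954838847973616
```

View pics/w3.png

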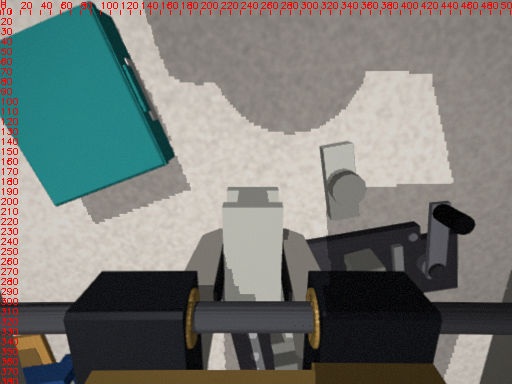

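```bash
python3 plan.py 467,100,170,93 430,392,170,93 430,392,62,93; python3 plan.py 0,0,0
```

```text
x 16.4 y 86.8 z -45.4 rz -11.2 (alt 168.8) cur yaw 81.8 q6 -86.6
x 94.5 y 370.6 z -46.0 rz -11.2 (alt 168.8) cur yaw 81.8 q6 -86.6
x 95.6 y 370.5 z 62.0 rz -11.2 (alt 168.8) cur yaw 81.8 q6 -86.6
x 466.1 y -78.6 z 120.1 cur yaw 81.8 q6 -86.6
```

arm_command(deltas=[{"rx":0,"ry":0,"rz":0,"x":5,"y":25,"z":-40,"grip":1},{"rx":0,"ry":0,"rz":-6,"x":16,"y":80,"z":-45,"grip":1},{"rx":0,"ry":0,"rz":-11,"x":31,"y":135,"z":-45,"grip":1},{"rx":0,"ry":0,"rz":-11,"x":48,"y":195,"z":-45,"grip":1},{"rx":0,"ry":0,"rz":-11,"x":64,"y":255,"z":-45,"grip":1},{"rx":0,"ry":0,"rz":-11,"x":80,"y":315,"z":-45,"grip":1},{"rx":0,"ry":0,"rz":-11,"x":95,"y":365,"z":-45,"grip":1},{"rx":0,"ry":0,"rz":-11,"x":95,"y":370,"z":5,"grip":1},{"rx":0,"ry":0,"rz":-11,"x":95,"y":370,"z":45,"grip":1},{"rx":0,"ry":0,"rz":-11,"x":95,"y":370,"z":62,"grip":1},{"rx":0,"ry":0,"rz":-11,"x":95,"y":370,"z":62,"grip":0.05},{"rx":0,"ry":0,"rz":-11,"x":95,"y":370,"z":62,"grip":0.05}])

```text
time_s: 4.82
position: [427.3, 392.6, 55.0]
tcp_rot: [[-0.999, -0.049, 0.003], [-0.049, 0.999, 0.002], [-0.003, 0.002, -1.0]]
contact_force: [0.2, 0.1, 0.9]
opening: 0.46
```

```bash
python3 plan.py 430,392,170,93 463,91,170,92 463,91,17,92
```

```text
x -3.0 y -0.5 z -115.0 rz -0.2 (alt 179.8) cur yaw 92.8 q6 -55.3
x -21.2 y -302.7 z -115.6 rz 0.8 (alt -179.2) cur yaw 92.8 q6 -55.3
x -20.8 y -303.0 z 37.4 rz 0.8 (alt -179.2) cur yaw 92.8 q6 -55.3
```

arm_command(deltas=[{"rx":0,"ry":0,"rz":0,"x":0,"y":0,"z":-50,"grip":0.05},{"rx":0,"ry":0,"rz":0,"x":-2,"y":-20,"z":-105,"grip":-0.1},{"rx":0,"ry":0,"rz":0,"x":-6,"y":-80,"z":-115,"grip":-0.1},{"rx":0,"ry":0,"rz":0,"x":-10,"y":-140,"z":-115,"grip":-0.1},{"rx":0,"ry":0,"rz":1,"x":-14,"y":-200,"z":-115,"grip":-0.1},{"rx":0,"ry":0,"rz":1,"x":-18,"y":-260,"z":-115,"grip":-0.1},{"rx":0,"ry":0,"rz":1,"x":-21,"y":-303,"z":-100,"grip":-0.1},{"rx":0,"ry":0,"rz":1,"x":-21,"y":-303,"z":-60,"grip":-0.1},{"rx":0,"ry":0,"rz":1,"x":-21,"y":-303,"z":-60,"grip":-0.1}])

```text
time_s: 5.95
position: [460.5, 89.4, 111.8]
tcp_rot: [[-1.0, -0.03, -0.003], [-0.03, 1.0, -0.0], [0.003, -0.0, -1.0]]
contact_force: [0.4, -0.5, 1.4]
opening: 0.551
```

```bash
python3 plan.py  463,91,17,92; python3 w.py w4 0 0 512 384 1
```

```text
x -2.8 y 1.5 z 94.8 rz -0.3 (alt 179.7) cur yaw 91.7 q6 -87.0
[460.5  89.4 111.8] 5.95 0.5513906659348398
```

View pics/w4.png

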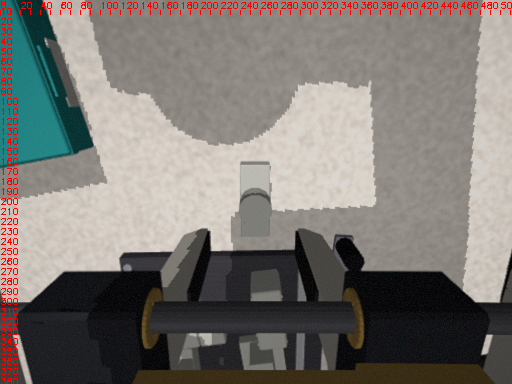

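Run:
```python
import pickle
from h import *
im=pickle.load(open("pics/w4.pkl","rb"));print(unproj(im,255,207,38))
```

```text
[461.33680305  92.02785829  38.        ]
```

arm_command(deltas=[{"rx":0,"ry":0,"rz":0,"x":-1,"y":2,"z":50,"grip":-0.1},{"rx":0,"ry":0,"rz":0,"x":-1,"y":2,"z":85,"grip":-0.1},{"rx":0,"ry":0,"rz":0,"x":-1,"y":2,"z":95,"grip":-0.1},{"rx":0,"ry":0,"rz":0,"x":-1,"y":2,"z":95,"grip":1},{"rx":0,"ry":0,"rz":0,"x":-1,"y":2,"z":95,"grip":1},{"rx":0,"ry":0,"rz":0,"x":-1,"y":2,"z":95,"grip":1},{"rx":0,"ry":0,"rz":0,"x":-1,"y":2,"z":65,"grip":1},{"rx":0,"ry":0,"rz":0,"x":-1,"y":2,"z":10,"grip":1},{"rx":0,"ry":0,"rz":0,"x":-1,"y":2,"z":-40,"grip":1},{"rx":0,"ry":0,"rz":0,"x":-1,"y":2,"z":-60,"grip":1},{"rx":0,"ry":0,"rz":0,"x":-1,"y":2,"z":-60,"grip":1}])

```text
time_s: 7.38
position: [464.4, 92.4, 175.4]
tcp_rot: [[-0.999, -0.032, 0.005], [-0.032, 0.999, 0.0], [-0.005, 0.0, -1.0]]
contact_force: [0.4, -0.0, -1.4]
opening: 0.296
```

```bash
python3 plan.py  430,456,170,93 430,456,60,93; python3 w.py w5 0 0 512 384 1
```

```text
x 22.8 y 364.5 z 5.4 rz -1.2 (alt 178.8) cur yaw 91.8 q6 -86.8
x 23.4 y 364.5 z 115.4 rz -1.2 (alt 178.8) cur yaw 91.8 q6 -86.8
[464.4  92.4 175.4] 7.375 0.2958461378017198
```

View pics/w5.png

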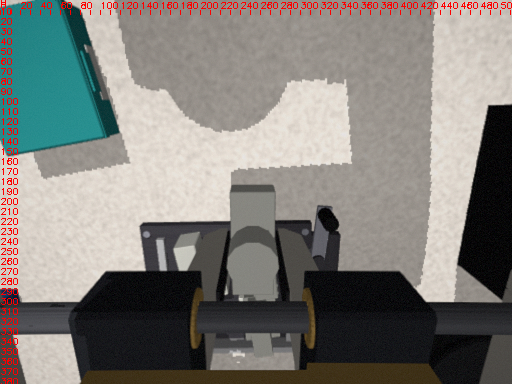

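Boss is held. To the bin.

arm_command(deltas=[{"rx":0,"ry":0,"rz":0,"x":3,"y":50,"z":5,"grip":1},{"rx":0,"ry":0,"rz":-1,"x":6,"y":110,"z":5,"grip":1},{"rx":0,"ry":0,"rz":-1,"x":10,"y":170,"z":5,"grip":1},{"rx":0,"ry":0,"rz":-1,"x":14,"y":230,"z":5,"grip":1},{"rx":0,"ry":0,"rz":-1,"x":18,"y":290,"z":5,"grip":1},{"rx":0,"ry":0,"rz":-1,"x":22,"y":345,"z":5,"grip":1},{"rx":0,"ry":0,"rz":-1,"x":23,"y":364,"z":40,"grip":1},{"rx":0,"ry":0,"rz":-1,"x":23,"y":364,"z":95,"grip":1},{"rx":0,"ry":0,"rz":-1,"x":23,"y":364,"z":115,"grip":1},{"rx":0,"ry":0,"rz":-1,"x":23,"y":364,"z":115,"grip":0.1},{"rx":0,"ry":0,"rz":-1,"x":23,"y":364,"z":115,"grip":0.1},{"rx":0,"ry":0,"rz":-1,"x":23,"y":364,"z":115,"grip":0.1}])

```text
time_s: 8.93
position: [429.6, 456.3, 60.4]
tcp_rot: [[-0.999, -0.049, 0.003], [-0.049, 0.999, 0.003], [-0.003, 0.003, -1.0]]
contact_force: [0.4, 0.2, -0.3]
opening: 0.446
```

```bash
python3 plan.py  430,456,170,93 500,300,170,93 563,107,160,100 563,107,110,100
```

```text
x -0.7 y -0.0 z -109.6 rz -0.2 (alt 179.8) cur yaw 92.8 q6 -50.8
x -63.0 y -159.3 z -109.8 rz -0.2 (alt 179.8) cur yaw 92.8 q6 -50.8
x -116.4 y -355.1 z -100.2 rz -7.2 (alt 172.8) cur yaw 92.8 q6 -50.8
x -116.3 y -355.3 z -50.2 rz -7.2 (alt 172.8) cur yaw 92.8 q6 -50.8
```

arm_command(deltas=[{"rx":0,"ry":0,"rz":0,"x":0,"y":0,"z":-55,"grip":0.1},{"rx":0,"ry":0,"rz":0,"x":-2,"y":-10,"z":-105,"grip":-0.1},{"rx":0,"ry":0,"rz":-7,"x":-20,"y":-65,"z":-108,"grip":-0.1},{"rx":0,"ry":0,"rz":-7,"x":-40,"y":-122,"z":-108,"grip":-0.1},{"rx":0,"ry":0,"rz":-7,"x":-60,"y":-180,"z":-108,"grip":-0.1},{"rx":0,"ry":0,"rz":-7,"x":-78,"y":-235,"z":-108,"grip":-0.1},{"rx":0,"ry":0,"rz":-7,"x":-96,"y":-290,"z":-108,"grip":-0.1},{"rx":0,"ry":0,"rz":-7,"x":-110,"y":-340,"z":-105,"grip":-0.1},{"rx":0,"ry":0,"rz":-7,"x":-116,"y":-355,"z":-70,"grip":-0.1},{"rx":0,"ry":0,"rz":-7,"x":-116,"y":-355,"z":-50,"grip":-0.1},{"rx":0,"ry":0,"rz":-7,"x":-116,"y":-355,"z":-50,"grip":-0.1}])

```text
time_s: 10.3
position: [560.0, 107.0, 106.3]
tcp_rot: [[-0.985, -0.171, -0.003], [-0.171, 0.985, 0.0], [0.003, 0.001, -1.0]]
contact_force: [0.8, 0.4, -0.5]
opening: 0.549
```

```bash
python3 w.py w6 0 0 512 384 1; python3 plan.py 563,107,28,100
```

```text
[560.  107.  106.3] 10.3 0.5491973016456562
x -2.1 y -0.8 z 79.7 rz -0.1 (alt 179.9) cur yaw 99.9 q6 -94.2
```

View pics/w6.png

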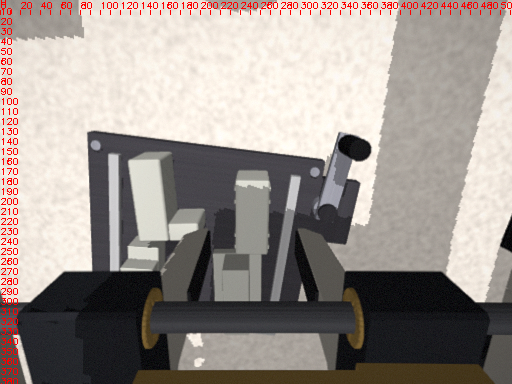

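arm_command(deltas=[{"rx":0,"ry":0,"rz":0,"x":0,"y":-1,"z":50,"grip":-0.1},{"rx":0,"ry":0,"rz":0,"x":0,"y":-1,"z":72,"grip":-0.1},{"rx":0,"ry":0,"rz":0,"x":0,"y":-1,"z":79,"grip":-0.1},{"rx":0,"ry":0,"rz":0,"x":0,"y":-1,"z":79,"grip":1},{"rx":0,"ry":0,"rz":0,"x":0,"y":-1,"z":79,"grip":1},{"rx":0,"ry":0,"rz":0,"x":0,"y":-1,"z":79,"grip":1},{"rx":0,"ry":0,"rz":0,"x":0,"y":-1,"z":45,"grip":1},{"rx":0,"ry":0,"rz":0,"x":0,"y":-1,"z":-10,"grip":1},{"rx":0,"ry":0,"rz":0,"x":0,"y":-1,"z":-60,"grip":1},{"rx":0,"ry":0,"rz":0,"x":0,"y":-1,"z":-70,"grip":1},{"rx":0,"ry":0,"rz":0,"x":0,"y":-1,"z":-70,"grip":1}])

```text
time_s: 11.72
position: [562.2, 105.5, 178.6]
tcp_rot: [[-0.985, -0.171, 0.002], [-0.171, 0.985, 0.0], [-0.002, -0.0, -1.0]]
contact_force: [0.7, 0.2, -0.1]
opening: 0.277
```

```bash
python3 plan.py  505,392,170,93 505,392,60,93
```

```text
x 7.5 y 292.1 z 8.5 rz 6.8 (alt -173.2) cur yaw 99.8 q6 -94.3
x 7.7 y 292.1 z 118.5 rz 6.8 (alt -173.2) cur yaw 99.8 q6 -94.3
```

arm_command(deltas=[{"rx":0,"ry":0,"rz":3,"x":2,"y":50,"z":5,"grip":1},{"rx":0,"ry":0,"rz":7,"x":4,"y":110,"z":8,"grip":1},{"rx":0,"ry":0,"rz":7,"x":6,"y":170,"z":8,"grip":1},{"rx":0,"ry":0,"rz":7,"x":7,"y":230,"z":8,"grip":1},{"rx":0,"ry":0,"rz":7,"x":8,"y":280,"z":8,"grip":1},{"rx":0,"ry":0,"rz":7,"x":8,"y":292,"z":45,"grip":1},{"rx":0,"ry":0,"rz":7,"x":8,"y":292,"z":100,"grip":1},{"rx":0,"ry":0,"rz":7,"x":8,"y":292,"z":118,"grip":1},{"rx":0,"ry":0,"rz":7,"x":8,"y":292,"z":118,"grip":1},{"rx":0,"ry":0,"rz":7,"x":8,"y":292,"z":118,"grip":0.1},{"rx":0,"ry":0,"rz":7,"x":8,"y":292,"z":118,"grip":0.1},{"rx":0,"ry":0,"rz":7,"x":8,"y":292,"z":118,"grip":0.1}])

```text
time_s: 13.22
position: [504.9, 392.3, 61.4]
tcp_rot: [[-0.999, -0.049, 0.002], [-0.049, 0.999, 0.002], [-0.002, 0.001, -1.0]]
contact_force: [0.2, 0.6, -0.0]
opening: 0.448
```

```bash
python3 plan.py  505,392,170,93 563,28,110,100
```

```text
x -0.3 y -0.2 z -108.6 rz -0.2 (alt 179.8) cur yaw 92.8 q6 -59.6
x -40.2 y -366.7 z -49.0 rz -7.2 (alt 172.8) cur yaw 92.8 q6 -59.6
```

arm_command(deltas=[{"rx":0,"ry":0,"rz":0,"x":0,"y":0,"z":-55,"grip":0.1},{"rx":0,"ry":0,"rz":0,"x":-1,"y":-10,"z":-105,"grip":-0.1},{"rx":0,"ry":0,"rz":-4,"x":-7,"y":-70,"z":-108,"grip":-0.1},{"rx":0,"ry":0,"rz":-7,"x":-14,"y":-130,"z":-108,"grip":-0.1},{"rx":0,"ry":0,"rz":-7,"x":-21,"y":-190,"z":-108,"grip":-0.1},{"rx":0,"ry":0,"rz":-7,"x":-28,"y":-250,"z":-108,"grip":-0.1},{"rx":0,"ry":0,"rz":-7,"x":-34,"y":-310,"z":-108,"grip":-0.1},{"rx":0,"ry":0,"rz":-7,"x":-39,"y":-358,"z":-105,"grip":-0.1},{"rx":0,"ry":0,"rz":-7,"x":-40,"y":-366,"z":-70,"grip":-0.1},{"rx":0,"ry":0,"rz":-7,"x":-40,"y":-366,"z":-50,"grip":-0.1},{"rx":0,"ry":0,"rz":-7,"x":-40,"y":-366,"z":-50,"grip":-0.1}])

```text
time_s: 14.6
position: [560.3, 28.9, 107.8]
tcp_rot: [[-0.985, -0.171, -0.004], [-0.171, 0.985, 0.0], [0.004, 0.001, -1.0]]
contact_force: [-0.5, 0.5, 1.0]
opening: 0.552
```

```bash
python3 w.py w7 0 0 512 384 1; python3 plan.py 563,28,28,100
```

```text
[560.3  28.9 107.8] 14.6 0.5522003167595547
x -1.6 y -1.4 z 81.3 rz -0.1 (alt 179.9) cur yaw 99.9 q6 -102.2
```

View pics/w7.png

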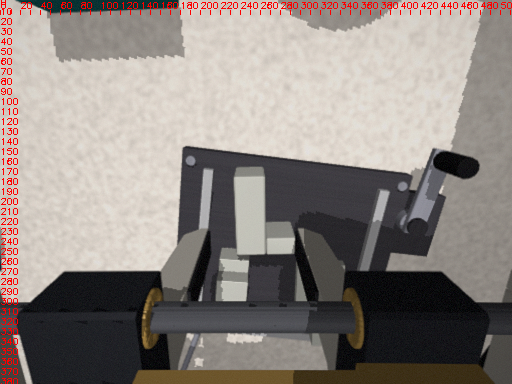

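```bash
python3 - <<'E'
import pickle
from h import *
im=pickle.load(open("pics/w7.pkl","rb"));print(unproj(im,250,217,48),unproj(im,249,177,48),unproj(im,252,254,48))
E
python3 plan.py 563,28,28,100
```

```text
[564.48521435  28.40888737  48.        ] [532.97391091  22.26267623  48.        ] [595.90557505  35.42535107  48.        ]
x -1.6 y -1.4 z 81.3 rz -0.1 (alt 179.9) cur yaw 99.9 q6 -102.2
```

arm_command(deltas=[{"rx":0,"ry":0,"rz":0,"x":3,"y":-1,"z":50,"grip":-0.1},{"rx":0,"ry":0,"rz":0,"x":3,"y":-1,"z":74,"grip":-0.1},{"rx":0,"ry":0,"rz":0,"x":3,"y":-1,"z":82,"grip":-0.1},{"rx":0,"ry":0,"rz":0,"x":3,"y":-1,"z":82,"grip":1},{"rx":0,"ry":0,"rz":0,"x":3,"y":-1,"z":82,"grip":1},{"rx":0,"ry":0,"rz":0,"x":3,"y":-1,"z":82,"grip":1},{"rx":0,"ry":0,"rz":0,"x":3,"y":-1,"z":45,"grip":1},{"rx":0,"ry":0,"rz":0,"x":3,"y":-1,"z":-10,"grip":1},{"rx":0,"ry":0,"rz":0,"x":3,"y":-1,"z":-60,"grip":1},{"rx":0,"ry":0,"rz":0,"x":3,"y":-1,"z":-70,"grip":1},{"rx":0,"ry":0,"rz":0,"x":3,"y":-1,"z":-70,"grip":1}])

```text
time_s: 16.02
position: [559.7, 26.7, 180.4]
tcp_rot: [[-0.985, -0.171, 0.002], [-0.171, 0.985, -0.0], [-0.002, -0.0, -1.0]]
contact_force: [0.3, 0.2, -1.2]
opening: 0.254
```

```bash
python3 plan.py  505,448,170,93 505,448,60,93
```

```text
x -18.1 y 424.5 z 10.3 rz 6.8 (alt -173.2) cur yaw 99.8 q6 -102.3
x -17.9 y 424.5 z 120.3 rz 6.8 (alt -173.2) cur yaw 99.8 q6 -102.3
```

arm_command(deltas=[{"rx":0,"ry":0,"rz":3,"x":-2,"y":55,"z":5,"grip":1},{"rx":0,"ry":0,"rz":7,"x":-5,"y":116,"z":8,"grip":1},{"rx":0,"ry":0,"rz":7,"x":-8,"y":177,"z":8,"grip":1},{"rx":0,"ry":0,"rz":7,"x":-10,"y":238,"z":8,"grip":1},{"rx":0,"ry":0,"rz":7,"x":-12,"y":299,"z":8,"grip":1},{"rx":0,"ry":0,"rz":7,"x":-15,"y":360,"z":8,"grip":1},{"rx":0,"ry":0,"rz":7,"x":-18,"y":415,"z":10,"grip":1},{"rx":0,"ry":0,"rz":7,"x":-18,"y":424,"z":50,"grip":1},{"rx":0,"ry":0,"rz":7,"x":-18,"y":424,"z":100,"grip":1},{"rx":0,"ry":0,"rz":7,"x":-18,"y":424,"z":118,"grip":1},{"rx":0,"ry":0,"rz":7,"x":-18,"y":424,"z":118,"grip":0.1},{"rx":0,"ry":0,"rz":7,"x":-18,"y":424,"z":118,"grip":0.1}])

```text
time_s: 17.52
position: [505.8, 448.2, 63.8]
tcp_rot: [[-0.999, -0.049, 0.002], [-0.049, 0.999, 0.002], [-0.002, 0.002, -1.0]]
contact_force: [-0.4, 0.2, -0.1]
opening: 0.418
```

```bash
python3 plan.py  505,448,170,93 639,107,110,98
```

```text
x 0.5 y 0.0 z -106.2 rz -0.2 (alt 179.8) cur yaw 92.8 q6 -55.6
x -116.5 y -347.2 z -46.5 rz -5.2 (alt 174.8) cur yaw 92.8 q6 -55.6
```

arm_command(deltas=[{"rx":0,"ry":0,"rz":0,"x":0,"y":0,"z":-40,"grip":0.05},{"rx":0,"ry":0,"rz":0,"x":0,"y":-5,"z":-95,"grip":-0.1},{"rx":0,"ry":0,"rz":-3,"x":-15,"y":-60,"z":-106,"grip":-0.1},{"rx":0,"ry":0,"rz":-5,"x":-35,"y":-117,"z":-106,"grip":-0.1},{"rx":0,"ry":0,"rz":-5,"x":-55,"y":-174,"z":-106,"grip":-0.1},{"rx":0,"ry":0,"rz":-5,"x":-75,"y":-230,"z":-106,"grip":-0.1},{"rx":0,"ry":0,"rz":-5,"x":-95,"y":-287,"z":-106,"grip":-0.1},{"rx":0,"ry":0,"rz":-5,"x":-112,"y":-338,"z":-100,"grip":-0.1},{"rx":0,"ry":0,"rz":-5,"x":-116,"y":-347,"z":-70,"grip":-0.1},{"rx":0,"ry":0,"rz":-5,"x":-116,"y":-347,"z":-46,"grip":-0.1},{"rx":0,"ry":0,"rz":-5,"x":-116,"y":-347,"z":-46,"grip":-0.1}])

```text
time_s: 18.9
position: [637.2, 106.2, 107.8]
tcp_rot: [[-0.991, -0.135, -0.001], [-0.135, 0.991, -0.0], [0.001, 0.0, -1.0]]
contact_force: [-0.3, 0.8, -1.0]
opening: 0.549
```

```bash
python3 w.py w8 0 0 512 384 1; python3 plan.py 639,107,32,98
```

```text
[637.2 106.2 107.8] 18.9 0.549351553018513
x -0.9 y 0.3 z 77.3 rz -0.2 (alt 179.8) cur yaw 97.8 q6 -92.9
```

View pics/w8.png

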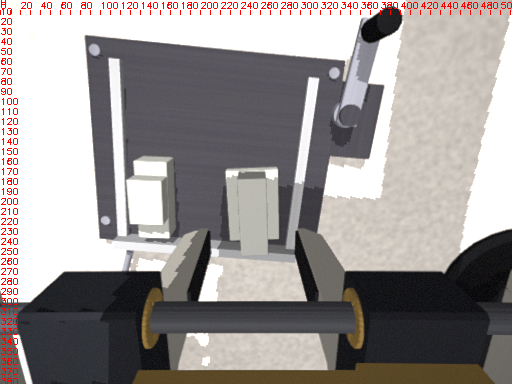

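arm_command(deltas=[{"rx":0,"ry":0,"rz":0,"x":0,"y":0,"z":45,"grip":-0.1},{"rx":0,"ry":0,"rz":0,"x":0,"y":0,"z":68,"grip":-0.1},{"rx":0,"ry":0,"rz":0,"x":0,"y":0,"z":76,"grip":-0.1},{"rx":0,"ry":0,"rz":0,"x":0,"y":0,"z":76,"grip":1},{"rx":0,"ry":0,"rz":0,"x":0,"y":0,"z":76,"grip":1},{"rx":0,"ry":0,"rz":0,"x":0,"y":0,"z":76,"grip":1},{"rx":0,"ry":0,"rz":0,"x":0,"y":0,"z":45,"grip":1},{"rx":0,"ry":0,"rz":0,"x":0,"y":0,"z":-10,"grip":1},{"rx":0,"ry":0,"rz":0,"x":0,"y":0,"z":-60,"grip":1},{"rx":0,"ry":0,"rz":0,"x":0,"y":0,"z":-75,"grip":1},{"rx":0,"ry":0,"rz":0,"x":0,"y":0,"z":-75,"grip":1}])

```text
time_s: 20.32
position: [638.3, 106.8, 184.1]
tcp_rot: [[-0.991, -0.136, 0.003], [-0.136, 0.991, 0.0], [-0.003, -0.0, -1.0]]
contact_force: [0.4, 0.4, -1.3]
opening: 0.238
```

```bash
python3 plan.py  468,424,180,93 468,424,95,93
python3 - <<'E'
from h import *
im=ctrl.get_image("top");crop(im,80,190,80,80,8,"t3.png")
E
```

```text
x 125.5 y 337.4 z 3.7 rz 4.8 (alt -175.2) cur yaw 97.8 q6 -92.9
x 125.7 y 337.4 z 88.7 rz 4.8 (alt -175.2) cur yaw 97.8 q6 -92.9
```

View pics/t3.png

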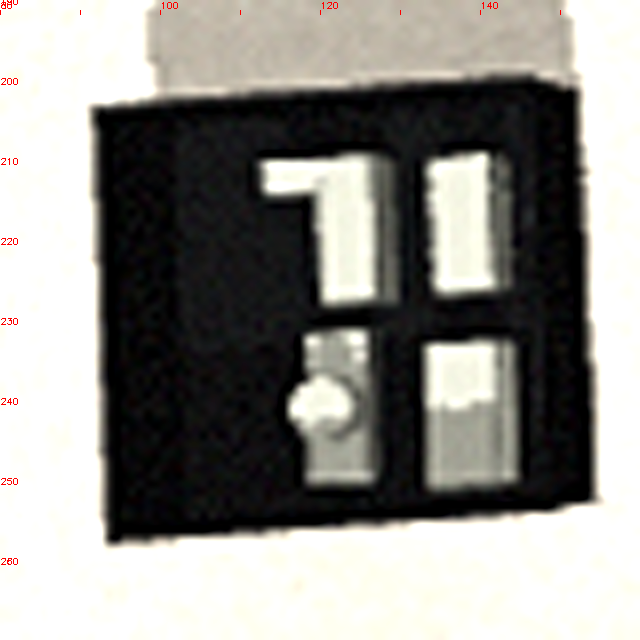

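```bash
python3 - <<'E'
from h import *
im=ctrl.get_image("top");print([unproj(im,*p,30)[:2].round(0) for p in((101,228),(112,228),(108,216),(108,242),(108,252),(118,248))],unproj(im,94,203,90),unproj(im,94,257,90))
E
python3 plan.py  468,485,180,93 420,485,70,93
```

```text
[array([469., 523.]), array([469., 484.]), array([512., 499.]), array([418., 496.]), array([383., 495.]), array([397., 460.])] [555.49997254 527.42635595  90.        ] [369.59738794 520.7385221   90.        ]
x 115.4 y 397.8 z 0.9 rz 4.8 (alt -175.2) cur yaw 97.8 q6 -92.9
x 162.6 y 404.3 z 111.0 rz 4.8 (alt -175.2) cur yaw 97.8 q6 -92.9
```

```bash
python3 plan.py  420,491,180,93 420,491,100,93
```

```text
x 162.1 y 410.3 z 1.0 rz 4.8 (alt -175.2) cur yaw 97.8 q6 -92.9
x 161.9 y 410.2 z 81.0 rz 4.8 (alt -175.2) cur yaw 97.8 q6 -92.9
```

arm_command(deltas=[{"rx":0,"ry":0,"rz":2,"x":22,"y":55,"z":1,"grip":1},{"rx":0,"ry":0,"rz":5,"x":45,"y":112,"z":1,"grip":1},{"rx":0,"ry":0,"rz":5,"x":67,"y":169,"z":1,"grip":1},{"rx":0,"ry":0,"rz":5,"x":89,"y":226,"z":1,"grip":1},{"rx":0,"ry":0,"rz":5,"x":111,"y":283,"z":1,"grip":1},{"rx":0,"ry":0,"rz":5,"x":133,"y":340,"z":1,"grip":1},{"rx":0,"ry":0,"rz":5,"x":155,"y":397,"z":1,"grip":1},{"rx":0,"ry":0,"rz":5,"x":162,"y":410,"z":35,"grip":1},{"rx":0,"ry":0,"rz":5,"x":162,"y":410,"z":81,"grip":1},{"rx":0,"ry":0,"rz":5,"x":162,"y":410,"z":81,"grip":1},{"rx":0,"ry":0,"rz":5,"x":162,"y":410,"z":81,"grip":0.2},{"rx":0,"ry":0,"rz":5,"x":162,"y":410,"z":81,"grip":0.2}])

```text
time_s: 21.92
position: [422.5, 491.6, 104.1]
tcp_rot: [[-0.999, -0.049, 0.003], [-0.049, 0.999, 0.003], [-0.003, 0.002, -1.0]]
contact_force: [0.5, -0.4, -0.4]
opening: 0.38
```

```bash
python3 plan.py  420,491,170,93 639,24,170,95 639,24,110,95
```

```text
x 2.4 y -0.3 z -65.9 rz -0.2 (alt 179.8) cur yaw 92.8 q6 -48.0
x -193.6 y -477.4 z -66.5 rz -2.2 (alt 177.8) cur yaw 92.8 q6 -48.0
x -193.5 y -477.6 z -6.5 rz -2.2 (alt 177.8) cur yaw 92.8 q6 -48.0
```

arm_command(deltas=[{"rx":0,"ry":0,"rz":0,"x":0,"y":0,"z":-45,"grip":0.1},{"rx":0,"ry":0,"rz":0,"x":-15,"y":-45,"z":-66,"grip":-0.1},{"rx":0,"ry":0,"rz":-2,"x":-38,"y":-100,"z":-66,"grip":-0.1},{"rx":0,"ry":0,"rz":-2,"x":-61,"y":-156,"z":-66,"grip":-0.1},{"rx":0,"ry":0,"rz":-2,"x":-84,"y":-212,"z":-66,"grip":-0.1},{"rx":0,"ry":0,"rz":-2,"x":-107,"y":-268,"z":-66,"grip":-0.1},{"rx":0,"ry":0,"rz":-2,"x":-130,"y":-324,"z":-66,"grip":-0.1},{"rx":0,"ry":0,"rz":-2,"x":-153,"y":-380,"z":-66,"grip":-0.1},{"rx":0,"ry":0,"rz":-2,"x":-176,"y":-436,"z":-66,"grip":-0.1},{"rx":0,"ry":0,"rz":-2,"x":-193,"y":-475,"z":-50,"grip":-0.1},{"rx":0,"ry":0,"rz":-2,"x":-193,"y":-475,"z":-6,"grip":-0.1},{"rx":0,"ry":0,"rz":-2,"x":-193,"y":-475,"z":-6,"grip":-0.1}])

```text
time_s: 23.42
position: [635.3, 25.1, 105.3]
tcp_rot: [[-0.997, -0.083, -0.005], [-0.083, 0.997, 0.0], [0.005, 0.001, -1.0]]
contact_force: [-0.4, 0.2, -0.5]
opening: 0.549
```

```bash
python3 w.py w9 0 0 512 384 1; python3 plan.py 639,26,28,95
```

```text
[635.3  25.1 105.3] 23.425 0.5493299117791004
x -2.5 y 0.0 z 79.7 rz -0.2 (alt 179.8) cur yaw 94.8 q6 -97.1
```

View pics/w9.png

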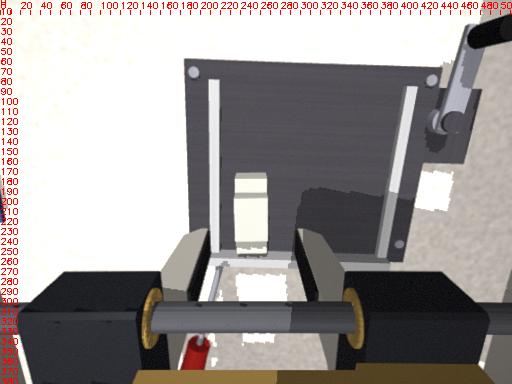

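arm_command(deltas=[{"rx":0,"ry":0,"rz":0,"x":0,"y":0,"z":45,"grip":-0.1},{"rx":0,"ry":0,"rz":0,"x":0,"y":0,"z":72,"grip":-0.1},{"rx":0,"ry":0,"rz":0,"x":0,"y":0,"z":80,"grip":-0.1},{"rx":0,"ry":0,"rz":0,"x":0,"y":0,"z":80,"grip":1},{"rx":0,"ry":0,"rz":0,"x":0,"y":0,"z":80,"grip":1},{"rx":0,"ry":0,"rz":0,"x":0,"y":0,"z":80,"grip":1},{"rx":0,"ry":0,"rz":0,"x":0,"y":0,"z":45,"grip":1},{"rx":0,"ry":0,"rz":0,"x":0,"y":0,"z":-10,"grip":1},{"rx":0,"ry":0,"rz":0,"x":0,"y":0,"z":-60,"grip":1},{"rx":0,"ry":0,"rz":0,"x":0,"y":0,"z":-75,"grip":1},{"rx":0,"ry":0,"rz":0,"x":0,"y":0,"z":-75,"grip":1}])

```text
time_s: 24.85
position: [638.2, 25.9, 184.1]
tcp_rot: [[-0.996, -0.084, 0.003], [-0.084, 0.996, -0.0], [-0.003, -0.0, -1.0]]
contact_force: [-1.0, 0.3, -0.8]
opening: 0.275
```

```bash
python3 plan.py  480,424,180,93 480,424,100,93;python3 - <<'E'
from h import *
im=ctrl.get_image("top");crop(im,80,190,80,80,8,"t4.png")
E
```

```text
x 124.1 y 410.0 z 3.6 rz 1.8 (alt -178.2) cur yaw 94.8 q6 -97.1
x 124.4 y 410.0 z 83.6 rz 1.8 (alt -178.2) cur yaw 94.8 q6 -97.1
```

View pics/t4.png

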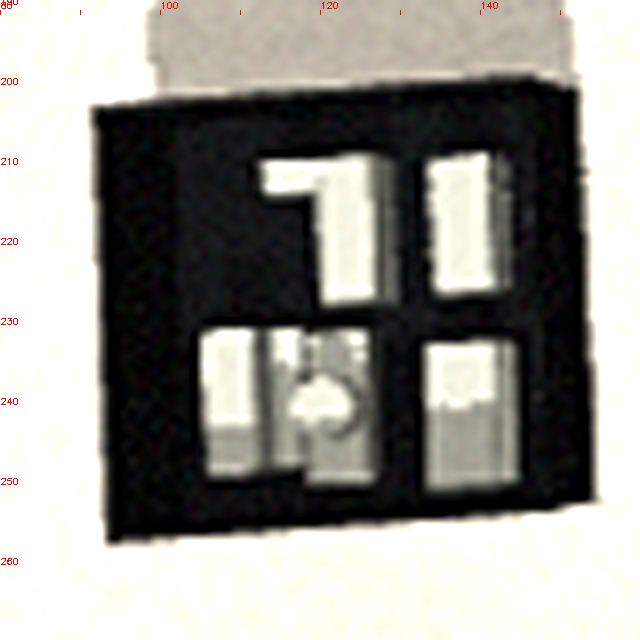

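```bash
python3 plan.py  500,501,180,93 500,501,100,93
```

```text
x 96.6 y 484.9 z 2.0 rz 1.8 (alt -178.2) cur yaw 94.8 q6 -97.1
x 96.6 y 484.9 z 82.0 rz 1.8 (alt -178.2) cur yaw 94.8 q6 -97.1
```

arm_command(deltas=[{"rx":0,"ry":0,"rz":1,"x":11,"y":55,"z":2,"grip":1},{"rx":0,"ry":0,"rz":2,"x":23,"y":115,"z":2,"grip":1},{"rx":0,"ry":0,"rz":2,"x":35,"y":175,"z":2,"grip":1},{"rx":0,"ry":0,"rz":2,"x":47,"y":235,"z":2,"grip":1},{"rx":0,"ry":0,"rz":2,"x":59,"y":295,"z":2,"grip":1},{"rx":0,"ry":0,"rz":2,"x":71,"y":355,"z":2,"grip":1},{"rx":0,"ry":0,"rz":2,"x":83,"y":415,"z":2,"grip":1},{"rx":0,"ry":0,"rz":2,"x":94,"y":470,"z":2,"grip":1},{"rx":0,"ry":0,"rz":2,"x":97,"y":485,"z":30,"grip":1},{"rx":0,"ry":0,"rz":2,"x":97,"y":485,"z":78,"grip":1},{"rx":0,"ry":0,"rz":2,"x":97,"y":485,"z":80,"grip":1},{"rx":0,"ry":0,"rz":2,"x":97,"y":485,"z":80,"grip":0.1}])

```text
time_s: 26.4
position: [499.6, 500.4, 102.0]
tcp_rot: [[-0.999, -0.049, -0.002], [-0.049, 0.999, -0.001], [0.002, -0.001, -1.0]]
contact_force: [0.3, 0.3, 0.2]
opening: 0.339
```

arm_command(deltas=[{"rx":0,"ry":0,"rz":0,"x":0,"y":0,"z":0,"grip":0.1},{"rx":0,"ry":0,"rz":0,"x":0,"y":0,"z":-50,"grip":0.1},{"rx":0,"ry":0,"rz":0,"x":0,"y":0,"z":-100,"grip":-0.1},{"rx":0,"ry":0,"rz":0,"x":0,"y":-60,"z":-130,"grip":-0.1},{"rx":0,"ry":0,"rz":0,"x":0,"y":-120,"z":-150,"grip":-0.1},{"rx":0,"ry":0,"rz":0,"x":0,"y":-180,"z":-150,"grip":-0.1},{"rx":0,"ry":0,"rz":0,"x":0,"y":-240,"z":-150,"grip":-0.1},{"rx":0,"ry":0,"rz":0,"x":0,"y":-300,"z":-150,"grip":-0.1},{"rx":0,"ry":0,"rz":0,"x":0,"y":-360,"z":-150,"grip":-0.1},{"rx":0,"ry":0,"rz":0,"x":0,"y":-420,"z":-150,"grip":-0.1},{"rx":0,"ry":0,"rz":0,"x":0,"y":-480,"z":-150,"grip":-0.1}])

```text
time_s: 27.78
position: [524.2, 19.5, 255.4]
tcp_rot: [[-0.999, -0.049, 0.005], [-0.049, 0.999, -0.0], [-0.005, -0.0, -1.0]]
contact_force: [1.3, -0.7, -0.5]
opening: 0.552
```

```bash
python3 - <<'E'
from h import *
im=ctrl.get_image("top");cv2.imwrite("pics/t5.png",cv2.resize(im["pixels"][80:280,60:400,::-1],None,fx=2.3,fy=2.3,interpolation=cv2.INTER_CUBIC))
E
python3 plan.py 430,-290,230,92
```

```text
x 108.0 y -297.9 z 26.3 rz 0.6 (alt -179.4) cur yaw 92.6 q6 -96.6
```

View pics/t5.png

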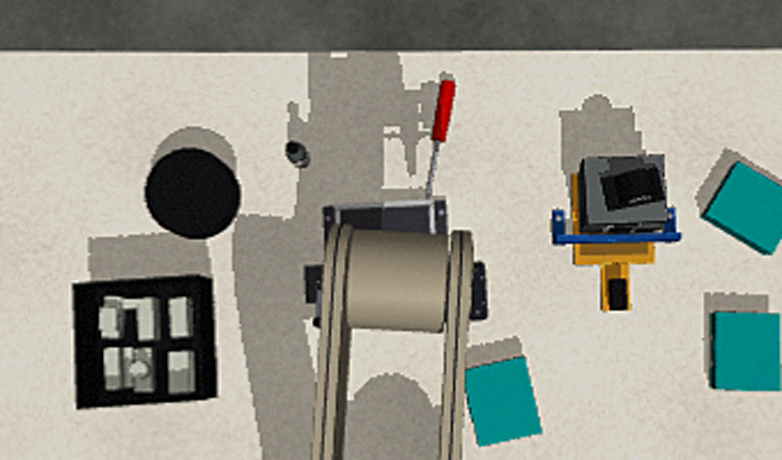

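arm_command(deltas=[{"rx":0,"ry":0,"rz":0,"x":15,"y":-55,"z":0,"grip":-0.1},{"rx":0,"ry":0,"rz":3,"x":30,"y":-115,"z":0,"grip":-0.1},{"rx":0,"ry":0,"rz":3,"x":40,"y":-175,"z":0,"grip":-0.1},{"rx":0,"ry":0,"rz":3,"x":50,"y":-235,"z":0,"grip":-0.1},{"rx":0,"ry":0,"rz":3,"x":58,"y":-290,"z":10,"grip":-0.1},{"rx":0,"ry":0,"rz":3,"x":58,"y":-310,"z":20,"grip":-0.1},{"rx":0,"ry":0,"rz":3,"x":58,"y":-310,"z":20,"grip":-0.1}])

```text
time_s: 28.7
position: [480.7, -291.5, 232.7]
tcp_rot: [[-1.0, 0.005, 0.0], [0.005, 1.0, 0.0], [-0.0, 0.0, -1.0]]
contact_force: [-0.4, 0.5, -0.8]
opening: 0.55
```

```bash
python3 w.py w10 0 0 512 384 1;python3 - <<'E'
import pickle
from h import *
im=pickle.load(open("pics/w10.pkl","rb"));crop(im,170,60,190,190,4,"w10a.png")
E
```

```text
[ 480.7 -291.5  232.7] 28.7 0.5500414960600084
```

View pics/w10.png

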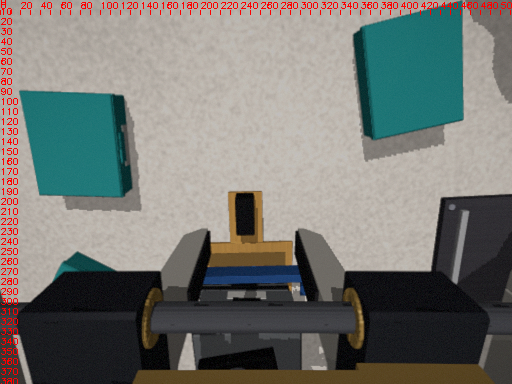

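View pics/w10a.png

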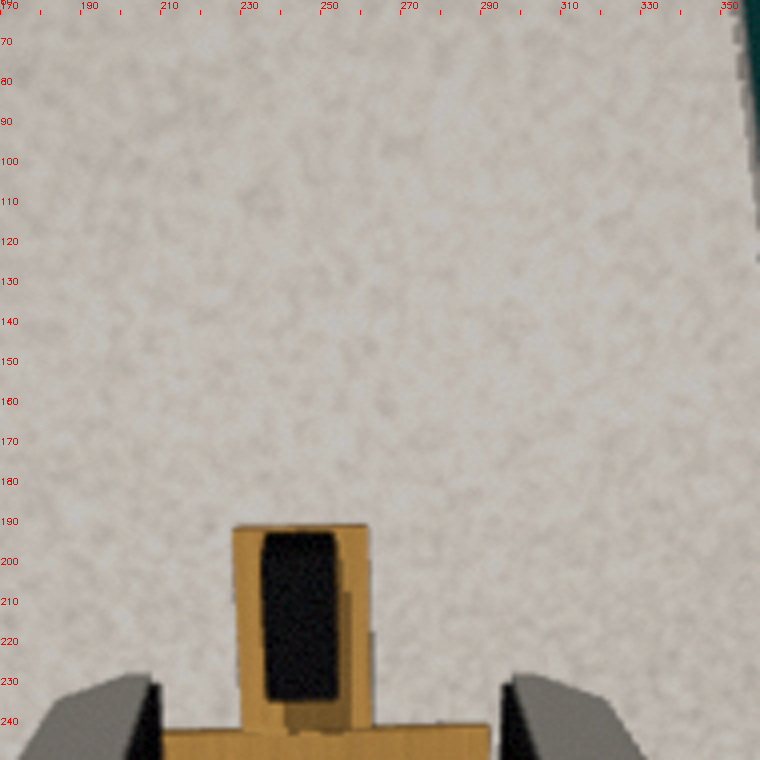

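Run:
```python
import pickle
from h import *
im=pickle.load(open("pics/w10.pkl","rb"))
U=lambda u,v,z:unproj(im,u,v,z)[:2]
def yaw(a,b): d=b-a;return np.degrees(np.arctan2(d[1],d[0])).round(1)
h=[U(*p,36) for p in((235.5,193.5),(254,193.5),(254.7,235),(236.3,235.3))]
print("handle",np.mean(h,0),[x.round(0) for x in h],yaw(h[0],h[3]),yaw(h[1],h[2]))
a,b,c,d=U(228.7,191.3,6),U(262,191,6),U(263.2,241.5,6),U(230,242.5,6)
print("tongue",a,b,c,d,yaw(a,d),yaw(b,c),yaw(a,b)-90)
e,f=U(210.5,242.7,6),U(292,241,6);print("sheet edge",e,f,yaw(e,f)-90)
```

```text
handle [ 537.39983911 -300.45933811] [array([ 509., -312.]), array([ 509., -289.]), array([ 565., -288.]), array([ 566., -312.])] -0.2 0.7
tongue [ 515.48521172 -322.84461881] [ 515.31531088 -278.30293815] [ 589.87515915 -276.31902371] [ 591.16245552 -323.18994438] -0.3 1.5 0.20000000000000284
sheet edge [ 591.29959931 -350.72161363] [ 589.30514031 -235.73544865] 1.0
```

Run:
```python
from h import *
im=ctrl.get_image("top");crop(im,290,130,85,90,8,"t6.png")
```

```text
(no output)
```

View pics/t6.png

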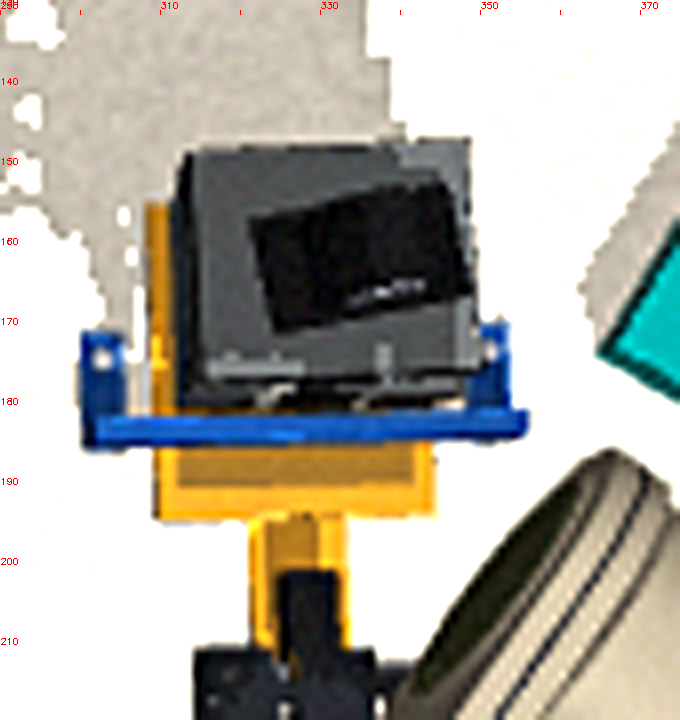

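```bash
python3 plan.py 540,-300,120,90.5 540,-300,18,90.5;  python3 - <<'E'
import pickle
from h import *
im=pickle.load(open("pics/w10.pkl","rb"))
print([unproj(im,*p,38)[:2].round(0) for p in((355,30),(375,140),(463,122),(113,95),(113,195),(40,195))])
E
```

```text
x -58.5 y -10.1 z 113.5 rz -0.6 (alt 179.4) cur yaw 89.9 q6 -126.2
x -58.4 y -10.1 z 215.5 rz -0.6 (alt 179.4) cur yaw 89.9 q6 -126.2
[array([ 330., -183.]), array([ 444., -148.]), array([425., -52.]), array([ 393., -445.]), array([ 510., -462.]), array([ 509., -550.])]
```

arm_command(squeeze=55, deltas=[{"rx":0,"ry":0,"rz":0,"x":-30,"y":-5,"z":40,"grip":-0.1},{"rx":0,"ry":0,"rz":-0.5,"x":-58,"y":-10,"z":90,"grip":-0.1},{"rx":0,"ry":0,"rz":-0.5,"x":-58,"y":-10,"z":140,"grip":-0.1},{"rx":0,"ry":0,"rz":-0.5,"x":-58,"y":-10,"z":175,"grip":-0.1},{"rx":0,"ry":0,"rz":-0.5,"x":-58,"y":-10,"z":200,"grip":-0.1},{"rx":0,"ry":0,"rz":-0.5,"x":-58,"y":-10,"z":212,"grip":-0.1},{"rx":0,"ry":0,"rz":-0.5,"x":-58,"y":-10,"z":214,"grip":-0.1},{"rx":0,"ry":0,"rz":-0.5,"x":-58,"y":-10,"z":214,"grip":-0.1}])

```text
time_s: 29.8
position: [540.0, -301.2, 20.2]
tcp_rot: [[-1.0, -0.006, 0.002], [-0.006, 1.0, -0.001], [-0.002, -0.001, -1.0]]
contact_force: [-0.1, 0.6, 0.4]
opening: 0.548
```

```bash
python3 plan.py 540,-300,18,90.5; python3 w.py w11 0 0 512 384 1
```

```text
x 0.0 y 1.2 z 2.2 rz -0.1 (alt 179.9) cur yaw 90.4 q6 -124.3
[ 540.  -301.2   20.2] 29.8 0.5480128240353446
```

View pics/w11.png

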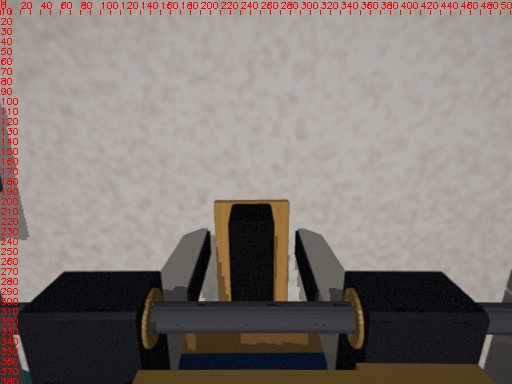

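arm_command(squeeze=55, deltas=[{"rx":0,"ry":0,"rz":0,"x":0,"y":0,"z":1,"grip":0.2},{"rx":0,"ry":0,"rz":0,"x":0,"y":0,"z":1,"grip":1},{"rx":0,"ry":0,"rz":0,"x":0,"y":0,"z":1,"grip":1},{"rx":0,"ry":0,"rz":0,"x":0,"y":0,"z":1,"grip":1},{"rx":0,"ry":0,"rz":0,"x":1,"y":0,"z":1,"grip":1},{"rx":0,"ry":0,"rz":0,"x":3,"y":0,"z":1,"grip":1},{"rx":0,"ry":0,"rz":0,"x":6,"y":0,"z":1,"grip":1},{"rx":0,"ry":0,"rz":0,"x":9,"y":0,"z":1,"grip":1},{"rx":0,"ry":0,"rz":0,"x":12,"y":0,"z":1,"grip":1},{"rx":0,"ry":0,"rz":0,"x":15,"y":0,"z":1,"grip":1}])

```text
time_s: 31.1
position: [524.5, -301.1, 17.8]
tcp_rot: [[-1.0, -0.006, 0.002], [-0.006, 1.0, -0.0], [-0.002, -0.0, -1.0]]
contact_force: [5.8, -0.7, -2.0]
opening: 0.25
```

```bash
python3 - <<'E'
from h import *
im=ctrl.get_image("scene");crop(im,130,180,100,110,7,"s3.png")
E
python3 plan.py 380,-302,19,90.5
```

```text
x 144.2 y -0.0 z -1.3 rz -0.2 (alt 179.8) cur yaw 90.3 q6 -125.1
```

View pics/s3.png

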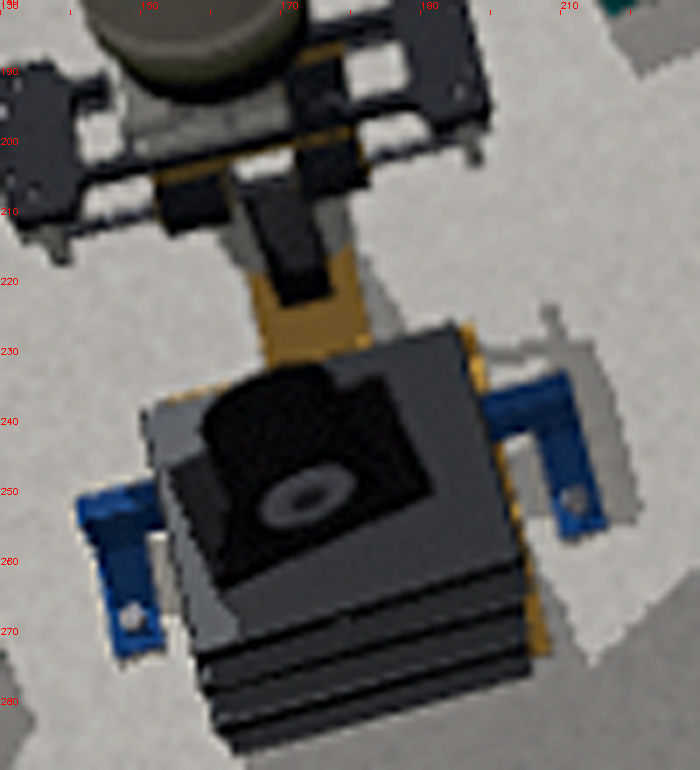

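arm_command(deltas=[{"rx":0,"ry":0,"rz":0,"x":3,"y":0,"z":0,"grip":1},{"rx":0,"ry":0,"rz":0,"x":6,"y":0,"z":0,"grip":1},{"rx":0,"ry":0,"rz":0,"x":9,"y":0,"z":0,"grip":1},{"rx":0,"ry":0,"rz":0,"x":12,"y":0,"z":0,"grip":1},{"rx":0,"ry":0,"rz":0,"x":15,"y":0,"z":0,"grip":1},{"rx":0,"ry":0,"rz":0,"x":18,"y":0,"z":0,"grip":1},{"rx":0,"ry":0,"rz":0,"x":21,"y":0,"z":0,"grip":1},{"rx":0,"ry":0,"rz":0,"x":24,"y":0,"z":0,"grip":1},{"rx":0,"ry":0,"rz":0,"x":26,"y":0,"z":0,"grip":1},{"rx":0,"ry":0,"rz":0,"x":28,"y":0,"z":0,"grip":1},{"rx":0,"ry":0,"rz":0,"x":30,"y":0,"z":0,"grip":1},{"rx":0,"ry":0,"rz":0,"x":32,"y":0,"z":0,"grip":1}])

```text
time_s: 32.65
position: [492.5, -301.3, 17.9]
tcp_rot: [[-1.0, -0.006, 0.002], [-0.006, 1.0, -0.0], [-0.002, -0.0, -1.0]]
contact_force: [7.5, -0.8, -2.6]
opening: 0.255
```

arm_command(deltas=[{"rx":0,"ry":0,"rz":0,"x":2,"y":0,"z":0,"grip":1},{"rx":0,"ry":0,"rz":0,"x":4,"y":0,"z":0,"grip":1},{"rx":0,"ry":0,"rz":0,"x":6,"y":0,"z":0,"grip":1},{"rx":0,"ry":0,"rz":0,"x":8,"y":0,"z":0,"grip":1},{"rx":0,"ry":0,"rz":0,"x":10,"y":0,"z":0,"grip":1},{"rx":0,"ry":0,"rz":0,"x":12,"y":0,"z":0,"grip":1},{"rx":0,"ry":0,"rz":0,"x":14,"y":0,"z":0,"grip":1},{"rx":0,"ry":0,"rz":0,"x":16,"y":0,"z":0,"grip":1},{"rx":0,"ry":0,"rz":0,"x":18,"y":0,"z":0,"grip":1},{"rx":0,"ry":0,"rz":0,"x":20,"y":0,"z":0,"grip":1},{"rx":0,"ry":0,"rz":0,"x":22,"y":0,"z":0,"grip":1},{"rx":0,"ry":0,"rz":0,"x":24,"y":0,"z":0,"grip":1}])

```text
time_s: 34.15
position: [467.9, -301.5, 17.8]
tcp_rot: [[-1.0, -0.006, 0.0], [-0.006, 1.0, -0.0], [-0.0, -0.0, -1.0]]
contact_force: [3.4, -0.6, -0.2]
opening: 0.256
```

```bash
python3 - <<'E'
from h import *
im=ctrl.get_image("scene");crop(im,130,180,100,110,7,"s4.png")
E
python3 plan.py 380,-302,19,90.5
```

```text
x 87.7 y 0.0 z -1.2 rz -0.2 (alt 179.8) cur yaw 90.3 q6 -128.4
```

View pics/s4.png

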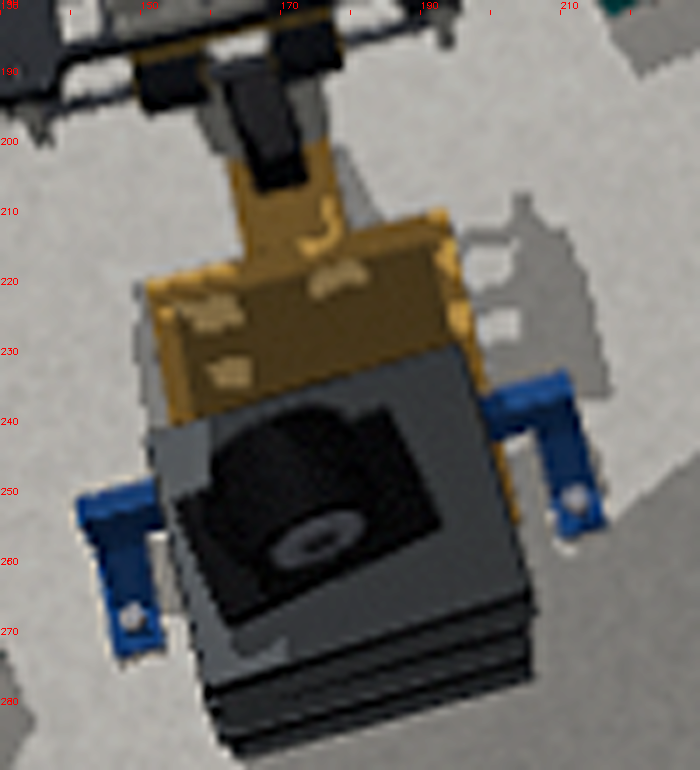

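Tipped back onto its rear edge gently and stands. Continue slowly.

arm_command(deltas=[{"rx":0,"ry":0,"rz":0,"x":2,"y":0,"z":0,"grip":1},{"rx":0,"ry":0,"rz":0,"x":4,"y":0,"z":0,"grip":1},{"rx":0,"ry":0,"rz":0,"x":6,"y":0,"z":0,"grip":1},{"rx":0,"ry":0,"rz":0,"x":8,"y":0,"z":0,"grip":1},{"rx":0,"ry":0,"rz":0,"x":10,"y":0,"z":0,"grip":1},{"rx":0,"ry":0,"rz":0,"x":12,"y":0,"z":0,"grip":1},{"rx":0,"ry":0,"rz":0,"x":14,"y":0,"z":0,"grip":1},{"rx":0,"ry":0,"rz":0,"x":16,"y":0,"z":0,"grip":1},{"rx":0,"ry":0,"rz":0,"x":18,"y":0,"z":0,"grip":1},{"rx":0,"ry":0,"rz":0,"x":20,"y":0,"z":0,"grip":1},{"rx":0,"ry":0,"rz":0,"x":22,"y":0,"z":0,"grip":1},{"rx":0,"ry":0,"rz":0,"x":24,"y":0,"z":0,"grip":1}])

```text
time_s: 35.7
position: [443.9, -301.6, 17.8]
tcp_rot: [[-1.0, -0.006, 0.0], [-0.006, 1.0, -0.0], [-0.0, -0.0, -1.0]]
contact_force: [4.5, -0.2, 3.8]
opening: 0.251
```

arm_command(deltas=[{"rx":0,"ry":0,"rz":0,"x":2,"y":0,"z":0,"grip":1},{"rx":0,"ry":0,"rz":0,"x":4,"y":0,"z":0,"grip":1},{"rx":0,"ry":0,"rz":0,"x":6,"y":0,"z":0,"grip":1},{"rx":0,"ry":0,"rz":0,"x":8,"y":0,"z":0,"grip":1},{"rx":0,"ry":0,"rz":0,"x":10,"y":0,"z":0,"grip":1},{"rx":0,"ry":0,"rz":0,"x":12,"y":0,"z":0,"grip":1},{"rx":0,"ry":0,"rz":0,"x":14,"y":0,"z":0,"grip":1},{"rx":0,"ry":0,"rz":0,"x":16,"y":0,"z":0,"grip":1},{"rx":0,"ry":0,"rz":0,"x":18,"y":0,"z":0,"grip":1},{"rx":0,"ry":0,"rz":0,"x":20,"y":0,"z":0,"grip":1},{"rx":0,"ry":0,"rz":0,"x":22,"y":0,"z":0,"grip":1},{"rx":0,"ry":0,"rz":0,"x":24,"y":0,"z":0,"grip":1}])

```text
time_s: 37.2
position: [419.7, -301.8, 17.8]
tcp_rot: [[-1.0, -0.006, -0.0], [-0.006, 1.0, -0.0], [0.0, -0.0, -1.0]]
contact_force: [3.2, 0.2, 5.6]
opening: 0.259
```

arm_command(deltas=[{"rx":0,"ry":0,"rz":0,"x":3,"y":0,"z":0,"grip":1},{"rx":0,"ry":0,"rz":0,"x":6,"y":0,"z":0,"grip":1},{"rx":0,"ry":0,"rz":0,"x":9,"y":0,"z":0,"grip":1},{"rx":0,"ry":0,"rz":0,"x":12,"y":0,"z":0,"grip":1},{"rx":0,"ry":0,"rz":0,"x":15,"y":0,"z":0,"grip":1},{"rx":0,"ry":0,"rz":0,"x":18,"y":0,"z":0,"grip":1},{"rx":0,"ry":0,"rz":0,"x":21,"y":0,"z":0,"grip":1},{"rx":0,"ry":0,"rz":0,"x":24,"y":0,"z":0,"grip":1},{"rx":0,"ry":0,"rz":0,"x":27,"y":0,"z":0,"grip":1},{"rx":0,"ry":0,"rz":0,"x":30,"y":0,"z":0,"grip":1},{"rx":0,"ry":0,"rz":0,"x":33,"y":0,"z":0,"grip":1},{"rx":0,"ry":0,"rz":0,"x":33,"y":0,"z":0,"grip":1}])

```text
time_s: 38.7
position: [386.5, -301.9, 17.8]
tcp_rot: [[-1.0, -0.006, -0.001], [-0.006, 1.0, 0.0], [0.001, 0.0, -1.0]]
contact_force: [2.8, -0.1, 7.9]
opening: 0.255
```

```bash
python3 - <<'E'
from h import *
im=ctrl.get_image("scene");crop(im,130,160,110,120,6,"s5.png")
im=ctrl.get_image("top");crop(im,280,130,100,110,6,"t7.png")
E
python3 plan.py 380,-302,19,90.5
```

```text
x 6.5 y -0.0 z -1.2 rz -0.2 (alt 179.8) cur yaw 90.3 q6 -134.3
```

View pics/s5.png

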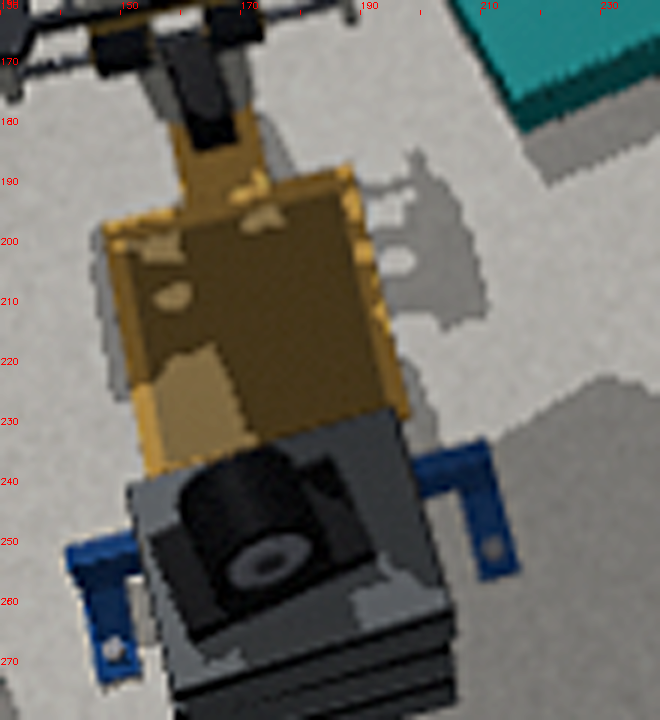

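View pics/t7.png

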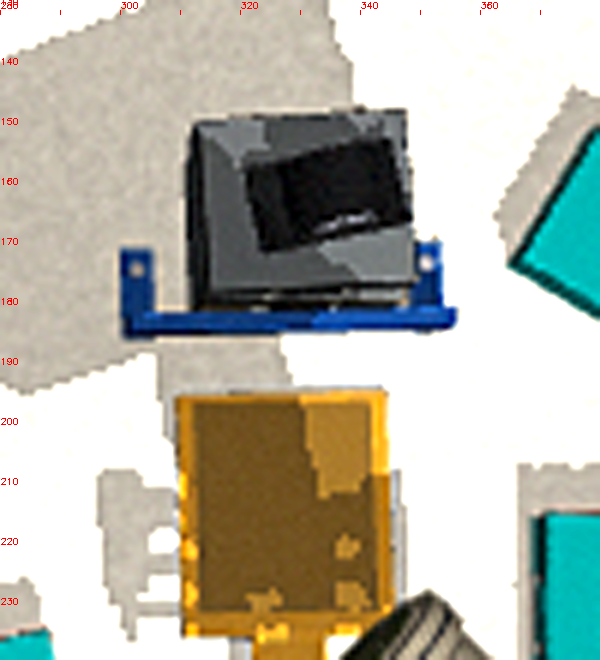

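Run:
```python
import pickle
from h import *
im=pickle.load(open("pics/w9.pkl","rb"));crop(im,170,40,260,235,3,"w9a.png")
```

```text
(no output)
```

View pics/w9a.png

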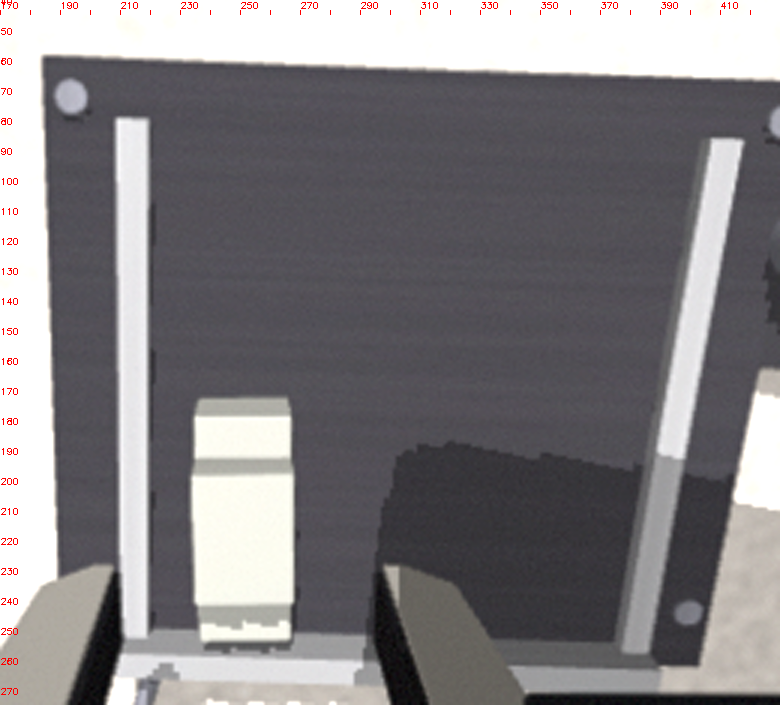

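Run:
```python
import pickle
from h import *
im=pickle.load(open("pics/w9.pkl","rb"))
U=lambda u,v,z:unproj(im,u,v,z)[:2]
a,b,c,d=U(219.7,79,18),U(219.7,251,18),U(407,86,18),U(378,257,18)
f=lambda a,b:np.degrees(np.arctan2(*(b-a)[::-1])).round(2)
print(a,b,c,d,f(a,b),f(c,d)); m1=(a+c)/2;m2=(b+d)/2;print(m1,m2,f(m1,m2))
s1,s2=U(222,251,12),U(374,254,12);t1,t2=U(215,258,28),U(370,262.5,28)
print("stop",s1,s2,f(s1,s2)-90,t1,t2,f(t1,t2)-90)
im=pickle.load(open("pics/w10.pkl","rb"))
```

```text
[539.31455701  -7.30200663] [6.85528051e+02 3.85425869e-02] [532.86630903 136.11069473] [679.60349567 144.18519697] 2.87 3.15
[536.09043302  64.40434405] [682.5657734   72.11186978] 3.01
stop [688.60648347   1.71564443] [679.94625053 142.93029823] 3.510000000000005 [687.26230667  -2.96378935] [680.35913403 133.20386429] 2.9000000000000057
```

arm_command(squeeze=60, deltas=[{"rx":0,"ry":0,"rz":0,"x":0,"y":0,"z":-8,"grip":1},{"rx":0,"ry":0,"rz":0,"x":0,"y":0,"z":-22,"grip":1},{"rx":0,"ry":0,"rz":0,"x":0,"y":0,"z":-38,"grip":1},{"rx":0,"ry":0,"rz":0,"x":0,"y":0,"z":-52,"grip":1},{"rx":0,"ry":0,"rz":0,"x":0,"y":0,"z":-60,"grip":1},{"rx":0,"ry":0,"rz":0,"x":0,"y":0,"z":-60,"grip":1}])

```text
time_s: 39.55
position: [387.4, -302.3, 78.6]
tcp_rot: [[-1.0, -0.006, 0.001], [-0.006, 1.0, -0.001], [-0.001, -0.001, -1.0]]
contact_force: [0.1, 0.1, -1.9]
opening: 0.252
```

```bash
python3 - <<'E'
from h import *
im=ctrl.get_image("scene");crop(im,130,140,130,130,5,"s6.png")
E
python3 plan.py 386,-302,78,90.5 458,60,78,93.1; python3 w.py w12 0 0 512 384 1
```

```text
x 1.0 y -0.0 z -0.1 rz -0.2 (alt 179.8) cur yaw 90.3 q6 -134.3
x -73.1 y 361.5 z -0.3 rz -2.8 (alt 177.2) cur yaw 90.3 q6 -134.3
[ 387.  -302.    77.9] 39.6 0.25478929846121434
```

View pics/s6.png

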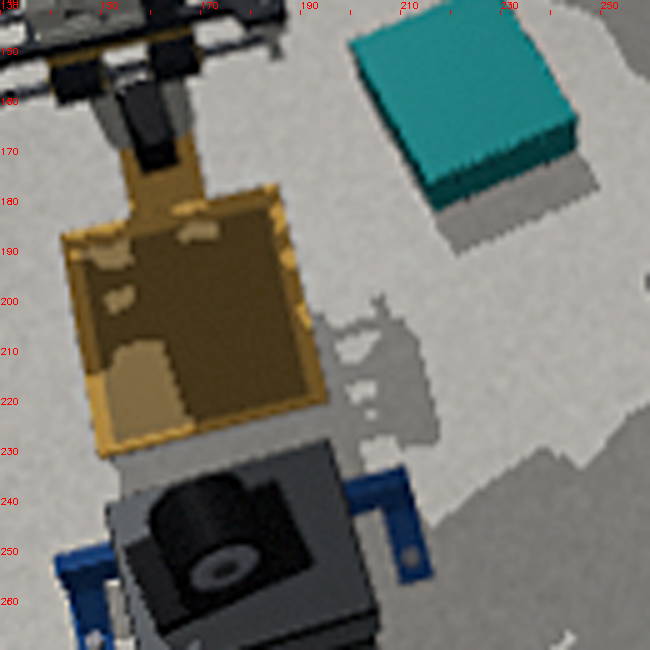

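View pics/w12.png

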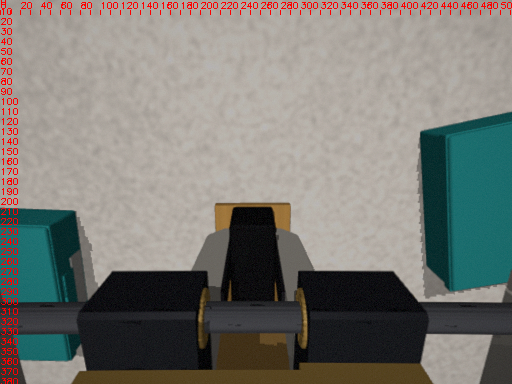

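arm_command(deltas=[{"rx":0,"ry":0,"rz":0,"x":-2,"y":15,"z":0,"grip":1},{"rx":0,"ry":0,"rz":0,"x":-8,"y":40,"z":0,"grip":1},{"rx":0,"ry":0,"rz":0,"x":-14,"y":75,"z":0,"grip":1},{"rx":0,"ry":0,"rz":-1,"x":-22,"y":110,"z":0,"grip":1},{"rx":0,"ry":0,"rz":-1,"x":-29,"y":145,"z":0,"grip":1},{"rx":0,"ry":0,"rz":-1,"x":-36,"y":180,"z":0,"grip":1},{"rx":0,"ry":0,"rz":-2,"x":-43,"y":215,"z":0,"grip":1},{"rx":0,"ry":0,"rz":-2,"x":-50,"y":250,"z":0,"grip":1},{"rx":0,"ry":0,"rz":-2.8,"x":-58,"y":285,"z":0,"grip":1},{"rx":0,"ry":0,"rz":-2.8,"x":-65,"y":320,"z":0,"grip":1},{"rx":0,"ry":0,"rz":-2.8,"x":-70,"y":345,"z":0,"grip":1},{"rx":0,"ry":0,"rz":-2.8,"x":-72,"y":355,"z":0,"grip":1}])

```text
time_s: 41.15
position: [456.0, 55.3, 77.0]
tcp_rot: [[-0.998, -0.057, -0.001], [-0.057, 0.998, 0.0], [0.001, 0.0, -1.0]]
contact_force: [0.7, -0.3, -2.3]
opening: 0.254
```

arm_command(deltas=[{"rx":0,"ry":0,"rz":0,"x":0,"y":6,"z":5,"grip":1},{"rx":0,"ry":0,"rz":0,"x":0,"y":6,"z":10,"grip":1},{"rx":0,"ry":0,"rz":0,"x":0,"y":6,"z":10,"grip":1}])

```text
time_s: 41.52
position: [455.8, 58.9, 66.8]
tcp_rot: [[-0.999, -0.054, -0.002], [-0.054, 0.999, -0.0], [0.002, -0.0, -1.0]]
contact_force: [-0.3, 0.1, -1.1]
opening: 0.259
```

```bash
python3 - <<'E'
from h import *
im=ctrl.get_image("scene");crop(im,230,130,120,120,6,"s7.png")
im=ctrl.get_image("top");crop(im,180,150,100,100,7,"t8.png")
E
python3 plan.py 458,60,30,93.1
```

```text
x -1.7 y 1.0 z 37.5 rz -0.0 (alt 180.0) cur yaw 93.1 q6 -92.1
```

View pics/s7.png

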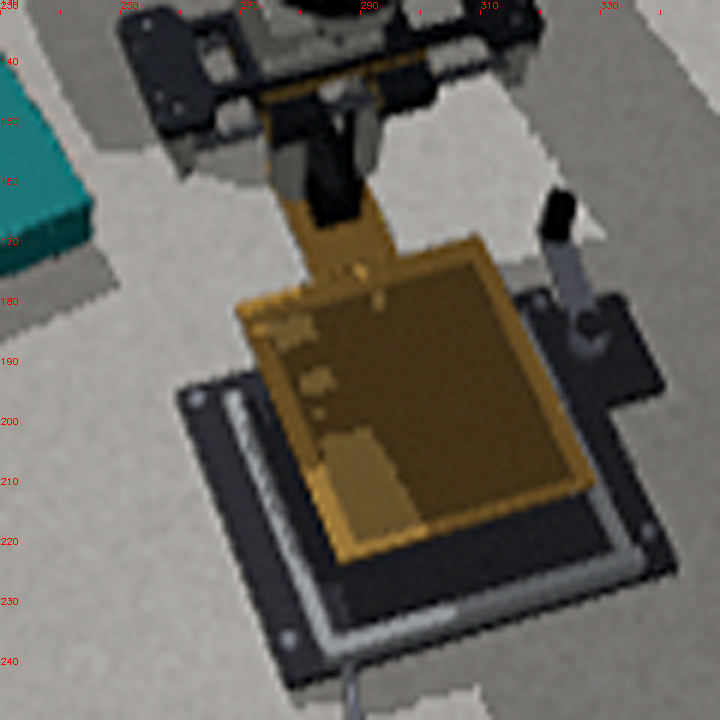

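View pics/t8.png

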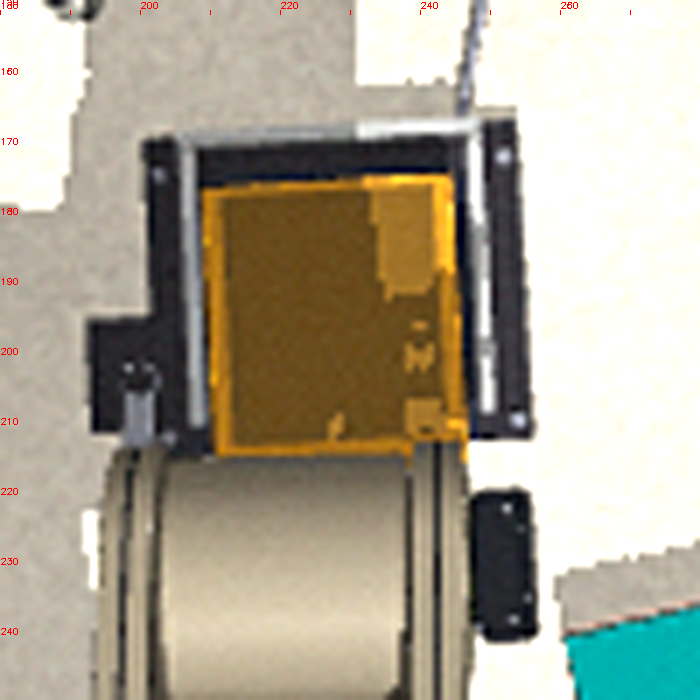

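Run:
```python
from h import *
im=ctrl.get_image("top")
U=lambda x,y,z:unproj(im,180+x/7,150+y/7,z)[:2]
zt=66.8-18+6
p=[U(*q,zt) for q in((203,188),(452,178),(467,445),(215,455))];print("plate",np.mean(p,0),[x.round(0) for x in p])
f=[U(*q,18) for q in((195,150),(470,135),(487,413),(207,423))];print("fence",np.mean(f,0),[x.round(0) for x in f])
```

```text
plate [584.48566718  63.90988275] [array([651., 132.]), array([656.,   3.]), array([518.,  -4.]), array([513., 125.])]
fence [606.80991442  63.19494325] [array([676., 140.]), array([684.,  -6.]), array([536., -14.]), array([531., 133.])]
```

arm_command(deltas=[{"rx":0,"ry":0,"rz":0,"x":0,"y":0,"z":10,"grip":1},{"rx":0,"ry":0,"rz":0,"x":0,"y":0,"z":20,"grip":1},{"rx":0,"ry":0,"rz":0,"x":0,"y":0,"z":28,"grip":1},{"rx":0,"ry":0,"rz":0,"x":0,"y":0,"z":33,"grip":1},{"rx":0,"ry":0,"rz":0,"x":0,"y":0,"z":35,"grip":1},{"rx":0,"ry":0,"rz":0,"x":0,"y":0,"z":35,"grip":1}])

```text
time_s: 42.42
position: [456.6, 59.5, 32.6]
tcp_rot: [[-0.999, -0.055, -0.0], [-0.055, 0.999, -0.0], [0.0, -0.0, -1.0]]
contact_force: [-0.5, -0.1, -1.7]
opening: 0.253
```

```bash
python3 - <<'E'
from h import *
im=ctrl.get_image("scene");crop(im,230,130,120,120,6,"s8.png")
im=ctrl.get_image("top");crop(im,180,150,100,100,7,"t9.png")
E
python3 plan.py 484,61,30,93.1
```

```text
x -27.2 y -0.0 z 2.9 rz 0.0 (alt -180.0) cur yaw 93.1 q6 -92.1
```

View pics/s8.png

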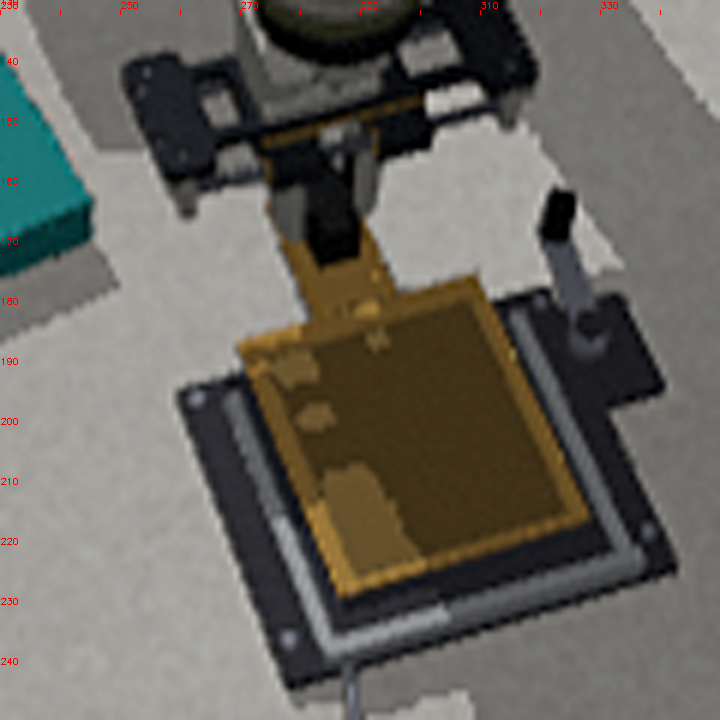

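View pics/t9.png

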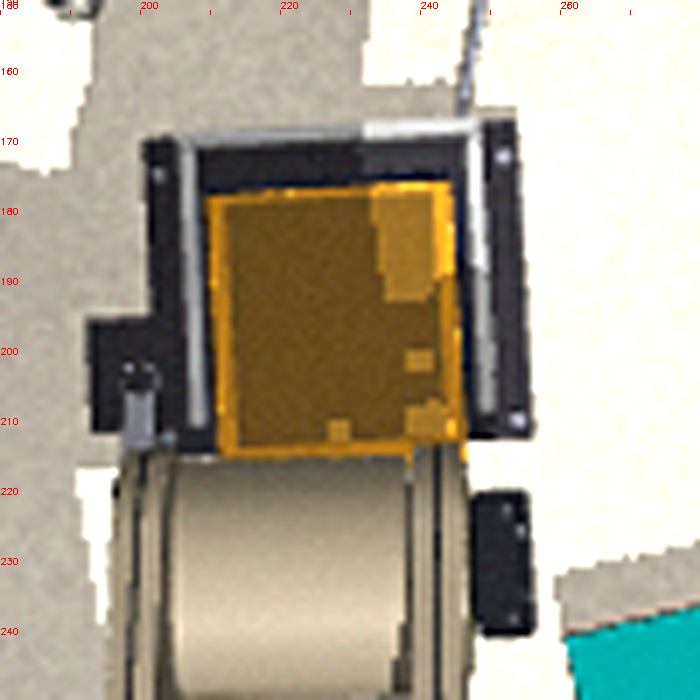

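arm_command(deltas=[{"rx":0,"ry":0,"rz":0,"x":0,"y":0,"z":2,"grip":1},{"rx":0,"ry":0,"rz":0,"x":-4,"y":0,"z":2.5,"grip":1},{"rx":0,"ry":0,"rz":0,"x":-9,"y":0,"z":2.5,"grip":1},{"rx":0,"ry":0,"rz":0,"x":-14,"y":0,"z":2.5,"grip":1},{"rx":0,"ry":0,"rz":0,"x":-18,"y":0,"z":2.5,"grip":1},{"rx":0,"ry":0,"rz":0,"x":-20,"y":0,"z":2.5,"grip":1},{"rx":0,"ry":0,"rz":0,"x":-20,"y":0,"z":2.5,"grip":1}])

```text
time_s: 43.4
position: [476.6, 60.6, 30.1]
tcp_rot: [[-0.999, -0.055, -0.0], [-0.055, 0.999, -0.0], [0.0, -0.0, -1.0]]
contact_force: [-0.7, 0.0, -1.5]
opening: 0.252
```

```bash
python3 - <<'E'
from h import *
im=ctrl.get_image("scene");crop(im,230,130,120,120,6,"s9.png")
im=ctrl.get_image("top");crop(im,180,150,100,100,7,"t10.png")
print(ctrl.get_state()["contact_force"])
E
python3 plan.py 484,61,30,93.1
```

```text
[-0.01687445  0.30430598 -0.20097991]
x -7.6 y -0.0 z 0.1 rz 0.0 (alt -180.0) cur yaw 93.1 q6 -92.0
```

View pics/t10.png

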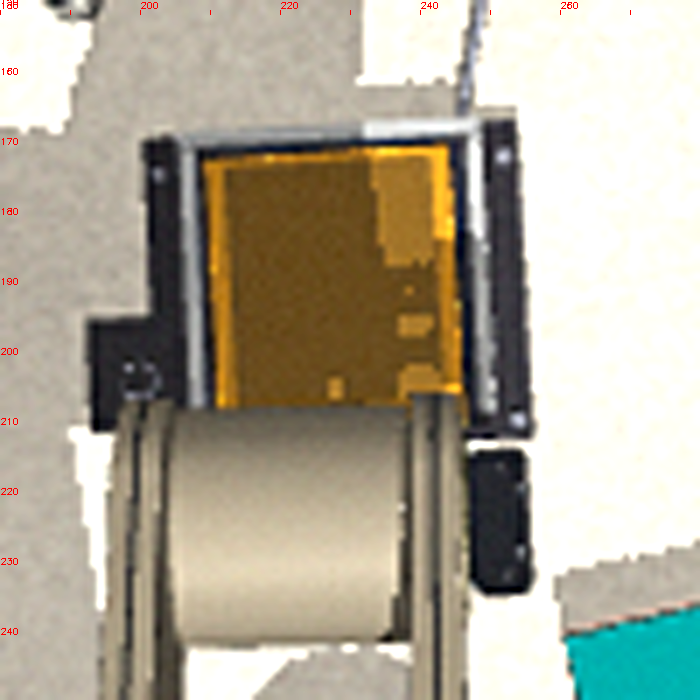

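arm_command(deltas=[{"rx":0,"ry":0,"rz":0,"x":-2,"y":-1,"z":0,"grip":1},{"rx":0,"ry":0,"rz":0,"x":-4,"y":-2,"z":0,"grip":1},{"rx":0,"ry":0,"rz":0,"x":-5,"y":-2,"z":0,"grip":1},{"rx":0,"ry":0,"rz":0,"x":-6,"y":-2,"z":0,"grip":1},{"rx":0,"ry":0,"rz":0,"x":-7,"y":-2,"z":0,"grip":1},{"rx":0,"ry":0,"rz":0,"x":-7,"y":-2,"z":0,"grip":1}])

```text
time_s: 44.25
position: [481.0, 59.1, 29.8]
tcp_rot: [[-0.998, -0.055, -0.006], [-0.055, 0.998, -0.0], [0.006, 0.0, -1.0]]
contact_force: [-15.9, -0.1, 12.0]
opening: 0.251
```

arm_command(deltas=[{"rx":0,"ry":0,"rz":0,"x":-1,"y":0,"z":0,"grip":1},{"rx":0,"ry":0,"rz":0,"x":-1,"y":0,"z":0,"grip":1}])

```text
time_s: 44.5
position: [481.1, 59.1, 29.7]
tcp_rot: [[-0.998, -0.055, -0.008], [-0.055, 0.998, -0.0], [0.008, 0.0, -1.0]]
contact_force: [-21.1, -0.7, 16.8]
opening: 0.254
```

arm_command(deltas=[{"rx":0,"ry":0,"rz":0,"x":-1,"y":0,"z":0,"grip":1},{"rx":0,"ry":0,"rz":0,"x":-1,"y":0,"z":0,"grip":1}])

```text
time_s: 44.75
position: [481.3, 59.1, 29.7]
tcp_rot: [[-0.998, -0.055, -0.009], [-0.055, 0.998, -0.0], [0.009, 0.0, -1.0]]
contact_force: [-24.3, -1.0, 21.8]
opening: 0.256
```

arm_command(deltas=[{"rx":0,"ry":0,"rz":0,"x":1,"y":0,"z":0,"grip":1},{"rx":0,"ry":0,"rz":0,"x":2.5,"y":0,"z":0,"grip":1},{"rx":0,"ry":0,"rz":0,"x":2.5,"y":0,"z":0,"grip":1}])

```text
time_s: 45.12
position: [481.3, 59.2, 29.7]
tcp_rot: [[-0.998, -0.055, -0.004], [-0.055, 0.998, 0.0], [0.004, 0.0, -1.0]]
contact_force: [-10.1, 1.4, 5.1]
opening: 0.254
```

Run:
```python
from h import *
im=ctrl.get_image("scene");crop(im,250,150,100,100,7,"s10.png")
im=ctrl.get_image("top");crop(im,180,150,100,100,7,"t11.png")
```

```text
(no output)
```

View pics/t11.png

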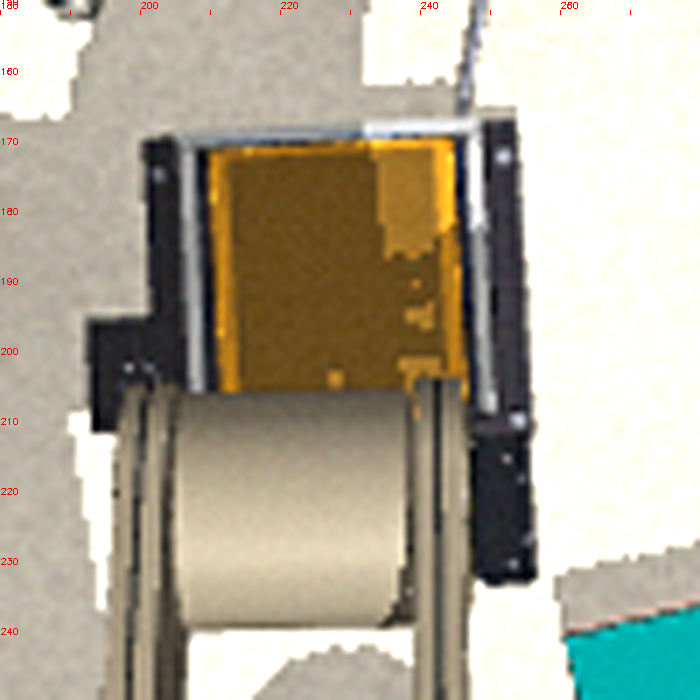

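View pics/s10.png

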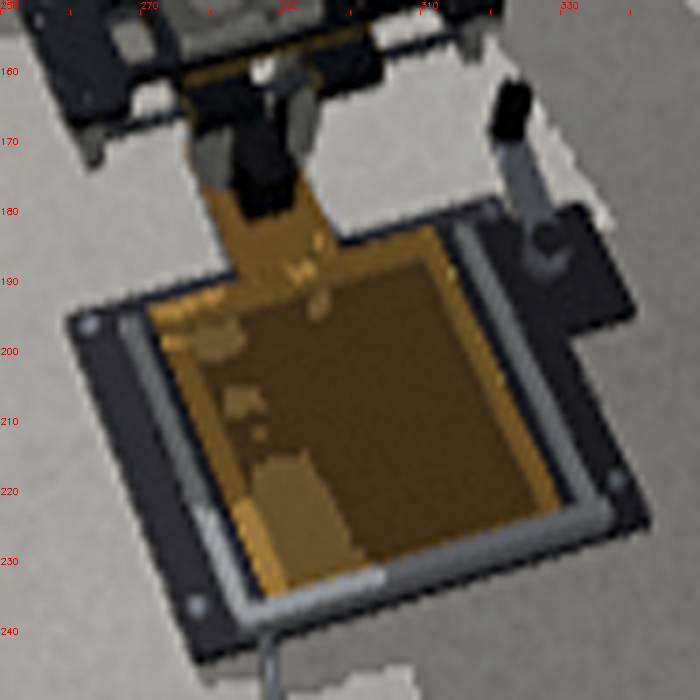

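arm_command(deltas=[{"rx":0,"ry":0,"rz":0,"x":1,"y":0,"z":0,"grip":1},{"rx":0,"ry":0,"rz":0,"x":1,"y":0,"z":0,"grip":0.3},{"rx":0,"ry":0,"rz":0,"x":1,"y":0,"z":0,"grip":0},{"rx":0,"ry":0,"rz":0,"x":1,"y":0,"z":0,"grip":0},{"rx":0,"ry":0,"rz":0,"x":1,"y":0,"z":-20,"grip":0},{"rx":0,"ry":0,"rz":0,"x":1,"y":0,"z":-70,"grip":0},{"rx":0,"ry":0,"rz":0,"x":1,"y":0,"z":-130,"grip":0},{"rx":0,"ry":0,"rz":0,"x":20,"y":0,"z":-170,"grip":0},{"rx":0,"ry":0,"rz":0,"x":20,"y":0,"z":-170,"grip":0}])

```text
time_s: 46.35
position: [465.2, 57.9, 204.7]
tcp_rot: [[-0.998, -0.055, 0.008], [-0.055, 0.999, 0.0], [-0.008, -0.0, -1.0]]
contact_force: [1.6, -0.0, -1.1]
opening: 0.499
```

```bash
python3 w.py w13 130 60 260 200 3
```

```text
[465.2  57.9 204.7] 46.35 0.4993094231240124
```

View pics/w13.png

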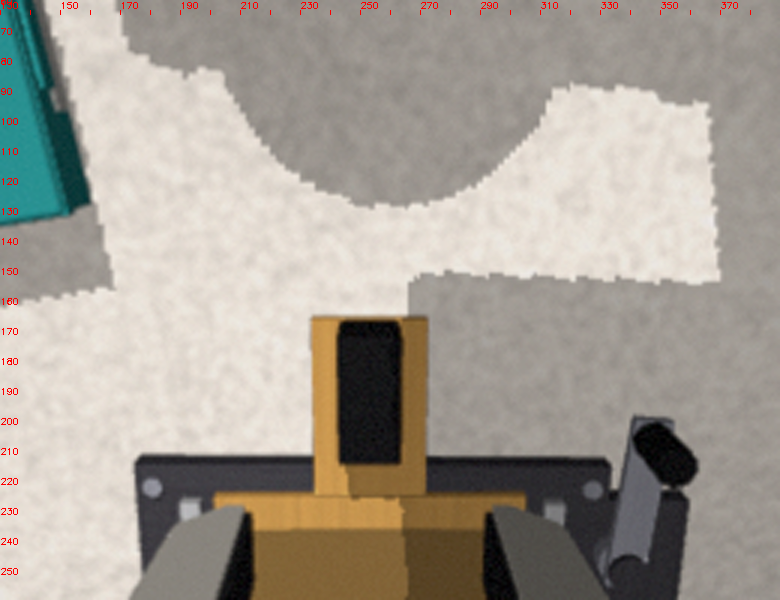

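Run:
```python
import pickle
from h import *
im=pickle.load(open("pics/w13.pkl","rb"))
U=lambda u,v,z:unproj(im,u,v,z).round(1)
print("knob",U(356.7,215.7,58),"knob base",U(347,205,28),"pivot",U(339.3,250.7,28),U(339.3,250.7,34))
a=im["pixels"][180:290,310:400,::-1].astype(float)*2.2+15
cv2.imwrite("pics/w13k.png",cv2.resize(np.clip(a,0,255).astype('uint8'),None,fx=6,fy=6,interpolation=cv2.INTER_CUBIC))
im=ctrl.get_image("top");a=im["pixels"][190:230,180:220,::-1].astype(float)*2+15
cv2.imwrite("pics/t12k.png",cv2.resize(np.clip(a,0,255).astype('uint8'),None,fx=14,fy=14,interpolation=cv2.INTER_CUBIC))
```

```text
knob [498.1 173.5  58. ] knob base [496.9 171.8  28. ] pivot [557.4 171.3  28. ] [554.2 169.2  34. ]
```

View pics/w13k.png

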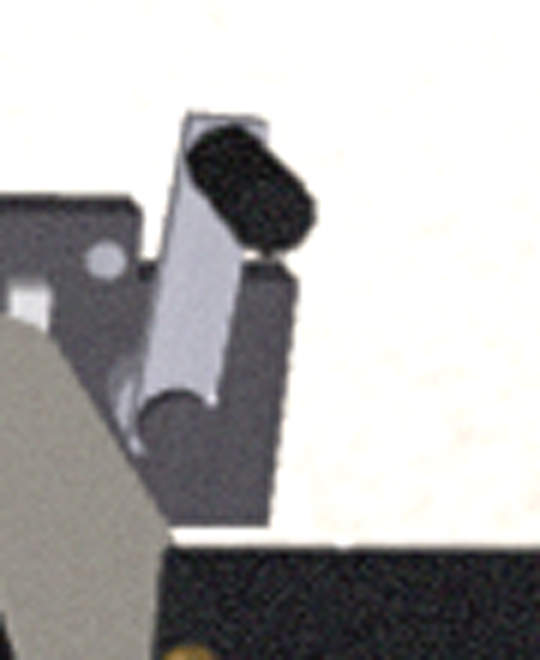

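View pics/t12k.png

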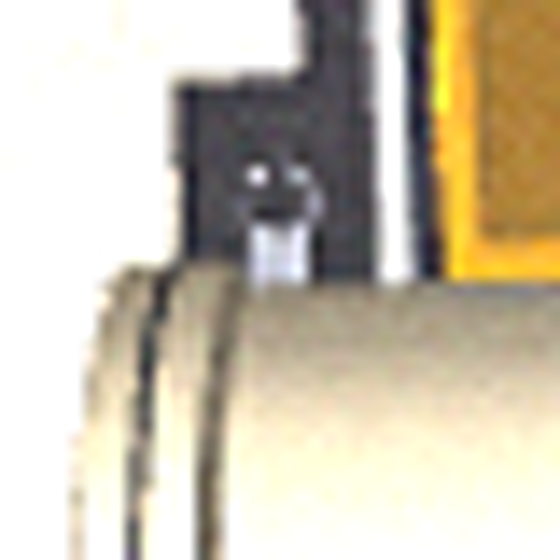

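```bash
python3 plan.py 497,171,120,93.1 497,171,43,93.1
```

```text
x -39.6 y 111.1 z 80.4 rz 0.0 (alt -180.0) cur yaw 93.1 q6 -92.3
x -39.5 y 111.1 z 157.4 rz 0.0 (alt -180.0) cur yaw 93.1 q6 -92.3
```

arm_command(squeeze=12, deltas=[{"rx":0,"ry":0,"rz":0,"x":-20,"y":50,"z":20,"grip":0},{"rx":0,"ry":0,"rz":0,"x":-37,"y":100,"z":40,"grip":0},{"rx":0,"ry":0,"rz":0,"x":-38,"y":111,"z":75,"grip":0},{"rx":0,"ry":0,"rz":0,"x":-38,"y":111,"z":100,"grip":0},{"rx":0,"ry":0,"rz":0,"x":-38,"y":111,"z":100,"grip":0}])

```text
time_s: 47.08
position: [491.8, 170.2, 95.6]
tcp_rot: [[-0.998, -0.055, -0.008], [-0.055, 0.998, -0.002], [0.008, -0.002, -1.0]]
contact_force: [-0.1, 0.1, 0.1]
opening: 0.5
```

```bash
python3 w.py w14 130 160 240 120 3;python3 plan.py 497,171,43,93.1
```

```text
[491.8 170.2  95.6] 47.075 0.5003786353717293
x -4.0 y 0.5 z 54.8 rz 0.0 (alt -180.0) cur yaw 93.1 q6 -79.7
```

View pics/w14.png

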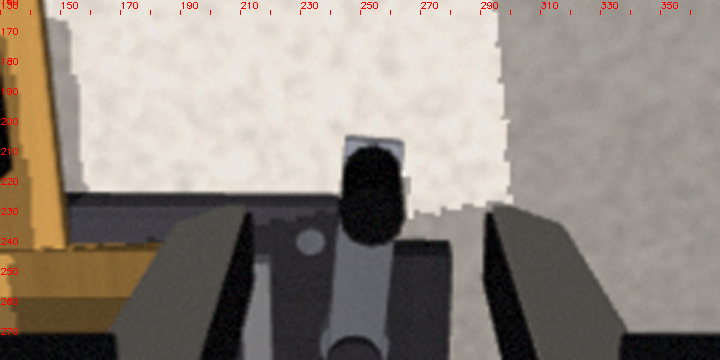

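```bash
python3 - <<'E'
import pickle
from h import *
im=pickle.load(open("pics/w14.pkl","rb"))
print(unproj(im,254.5,231,58),unproj(im,254,217.5,28),unproj(im,248.5,278,30))
E
python3 plan.py 497,171,43,93.1
```

```text
[497.27535104 172.4668581   58.        ] [498.94479154 172.30842364  28.        ] [553.57807465 170.68630283  30.        ]
x -4.0 y 0.5 z 54.8 rz 0.0 (alt -180.0) cur yaw 93.1 q6 -79.7
```

arm_command(squeeze=12, deltas=[{"rx":0,"ry":0,"rz":0,"x":-2,"y":1,"z":25,"grip":0},{"rx":0,"ry":0,"rz":0,"x":-3,"y":1,"z":48,"grip":0},{"rx":0,"ry":0,"rz":0,"x":-3,"y":1,"z":56,"grip":0},{"rx":0,"ry":0,"rz":0,"x":-3,"y":1,"z":56,"grip":0},{"rx":0,"ry":0,"rz":0,"x":-3,"y":1,"z":56,"grip":1},{"rx":0,"ry":0,"rz":0,"x":-3,"y":1,"z":56,"grip":1},{"rx":0,"ry":0,"rz":0,"x":-3,"y":1,"z":56,"grip":1}])

```text
time_s: 48.0
position: [498.4, 172.0, 44.8]
tcp_rot: [[-0.999, -0.055, 0.001], [-0.055, 0.999, 0.0], [-0.001, 0.0, -1.0]]
contact_force: [-0.0, 0.0, 0.4]
opening: 0.229
```

Run:
```python
from h import *
s=ctrl.get_state();p=s["position"];R=s["tcp_rot"];print(p)
piv=np.array([555.5,171]);r=p[:2]-piv;print(np.hypot(*r))
for a in range(0,100,9):
    t=np.radians(a);q=piv+np.array([[np.cos(t),-np.sin(t)],[np.sin(t),np.cos(t)]])@(r/np.hypot(*r)*58)
    d=R.T@np.array([*(q-p[:2]),0]);print(a,d.round(1),q.round(1))
```

```text
[498.39161434 172.04398182  44.7902114 ]
57.117927225844475
0 [ 0.9  0.1 -0. ] [497.5 172.1]
9 [ 0.8 -9.  -0. ] [498.1 163. ]
18 [ -0.6 -18.   -0. ] [500.  154.1]
27 [ -3.5 -26.7  -0. ] [503.3 145.6]
36 [ -7.7 -34.7   0. ] [508.  137.8]
45 [-13.1 -42.1   0. ] [513.7 130.7]
54 [-19.5 -48.5   0. ] [520.6 124.7]
63 [-26.9 -53.8   0. ] [528.2 119.8]
72 [-35.1 -57.9   0. ] [536.6 116.2]
81 [-43.7 -60.6   0. ] [545.4 113.9]
90 [-52.7 -62.    0. ] [554.4 113. ]
99 [-61.8 -62.    0.1] [563.5 113.6]
```

arm_command(deltas=[{"rx":0,"ry":0,"rz":0,"x":0,"y":0,"z":0,"grip":1},{"rx":0,"ry":0,"rz":0,"x":0.5,"y":-4,"z":0,"grip":1},{"rx":0,"ry":0,"rz":0,"x":0.5,"y":-9,"z":0,"grip":1},{"rx":0,"ry":0,"rz":0,"x":-0.6,"y":-18,"z":0,"grip":1},{"rx":0,"ry":0,"rz":0,"x":-3.5,"y":-26.5,"z":0,"grip":1},{"rx":0,"ry":0,"rz":0,"x":-7.5,"y":-34.5,"z":0,"grip":1},{"rx":0,"ry":0,"rz":0,"x":-7.5,"y":-34.5,"z":0,"grip":1}])

```text
time_s: 48.88
position: [508.0, 136.8, 44.3]
tcp_rot: [[-0.999, -0.054, 0.001], [-0.054, 0.999, -0.001], [-0.001, -0.001, -1.0]]
contact_force: [-0.4, -0.0, 6.0]
opening: 0.168
```

Run:
```python
from h import *
im=ctrl.get_image("scene");crop(im,250,140,100,100,6,"s11.png")
```

```text
(no output)
```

View pics/s11.png

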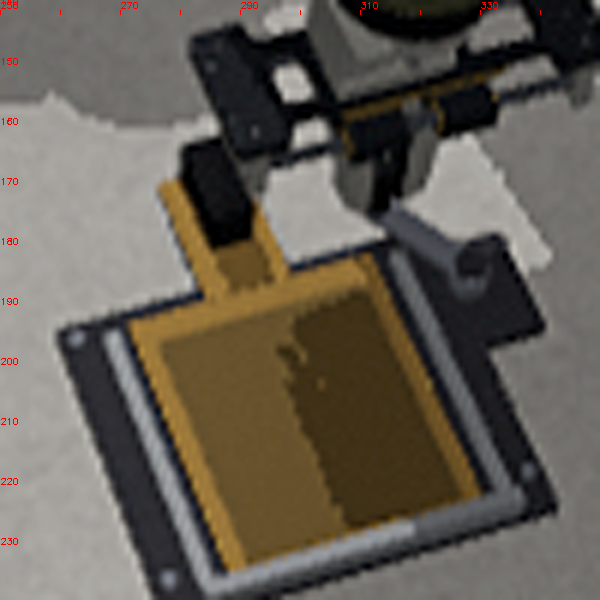

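arm_command(deltas=[{"rx":0,"ry":0,"rz":0,"x":-2.5,"y":-4,"z":-0.5,"grip":1},{"rx":0,"ry":0,"rz":0,"x":-5.4,"y":-7.4,"z":-0.5,"grip":1},{"rx":0,"ry":0,"rz":0,"x":-11.8,"y":-13.8,"z":-0.5,"grip":1},{"rx":0,"ry":0,"rz":0,"x":-19.2,"y":-19.1,"z":-0.5,"grip":1},{"rx":0,"ry":0,"rz":0,"x":-27.4,"y":-23.2,"z":-0.5,"grip":1},{"rx":0,"ry":0,"rz":0,"x":-36,"y":-25.9,"z":-0.5,"grip":1},{"rx":0,"ry":0,"rz":0,"x":-41,"y":-26.8,"z":-0.5,"grip":1},{"rx":0,"ry":0,"rz":0,"x":-45,"y":-27.3,"z":-0.5,"grip":1},{"rx":0,"ry":0,"rz":0,"x":-45,"y":-27.3,"z":-0.5,"grip":1}])

```text
time_s: 50.05
position: [554.2, 112.2, 44.5]
tcp_rot: [[-0.999, -0.054, 0.0], [-0.054, 0.999, -0.001], [-0.0, -0.001, -1.0]]
contact_force: [-1.3, -5.9, 1.0]
opening: 0.167
```

Run:
```python
from h import *
im=ctrl.get_image("scene");crop(im,250,140,100,100,6,"s12.png")
```

```text
(no output)
```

View pics/s12.png

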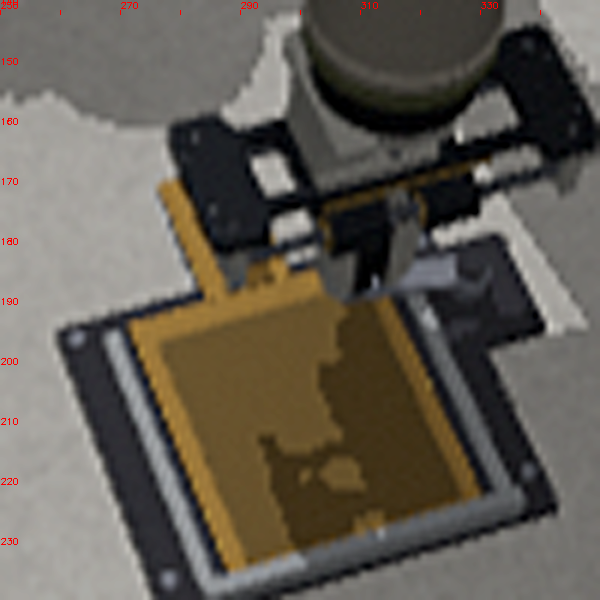

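arm_command(deltas=[{"rx":0,"ry":0,"rz":0,"x":-2,"y":-0.7,"z":0,"grip":1},{"rx":0,"ry":0,"rz":0,"x":-4,"y":-0.7,"z":0,"grip":1},{"rx":0,"ry":0,"rz":0,"x":-5,"y":-0.7,"z":0,"grip":1},{"rx":0,"ry":0,"rz":0,"x":-5,"y":-0.7,"z":0,"grip":1}])

```text
time_s: 50.6
position: [558.9, 111.9, 44.5]
tcp_rot: [[-0.999, -0.055, 0.0], [-0.055, 0.999, -0.001], [0.0, -0.001, -1.0]]
contact_force: [-1.3, -5.2, 1.7]
opening: 0.168
```

arm_command(deltas=[{"rx":0,"ry":0,"rz":0,"x":-2,"y":0,"z":0,"grip":1},{"rx":0,"ry":0,"rz":0,"x":-2,"y":0,"z":0,"grip":1}])

```text
time_s: 50.85
position: [561.0, 111.9, 44.5]
tcp_rot: [[-0.999, -0.055, 0.0], [-0.055, 0.999, -0.001], [-0.0, -0.001, -1.0]]
contact_force: [-0.9, -6.3, 1.3]
opening: 0.169
```

arm_command(deltas=[{"rx":0,"ry":0,"rz":0,"x":-2,"y":0,"z":0,"grip":1},{"rx":0,"ry":0,"rz":0,"x":-3,"y":0,"z":0,"grip":1},{"rx":0,"ry":0,"rz":0,"x":-3,"y":0,"z":0,"grip":1}])

```text
time_s: 51.22
position: [564.0, 112.0, 44.5]
tcp_rot: [[-0.999, -0.054, 0.0], [-0.054, 0.999, -0.002], [-0.0, -0.002, -1.0]]
contact_force: [-1.0, -7.6, 1.4]
opening: 0.166
```

arm_command(deltas=[{"rx":0,"ry":0,"rz":0,"x":-2,"y":0.3,"z":0,"grip":1},{"rx":0,"ry":0,"rz":0,"x":-3,"y":0.3,"z":0,"grip":1},{"rx":0,"ry":0,"rz":0,"x":-3,"y":0.3,"z":0,"grip":1}])

```text
time_s: 51.6
position: [564.9, 112.0, 44.2]
tcp_rot: [[-0.999, -0.054, -0.004], [-0.054, 0.999, -0.002], [0.005, -0.002, -1.0]]
contact_force: [-12.0, -9.2, 9.3]
opening: 0.17
```

```bash
python3 w.py w15 0 0 512 384 1
```

```text
[564.9 112.   44.2] 51.6 0.1695810750739806
```

View pics/w15.png

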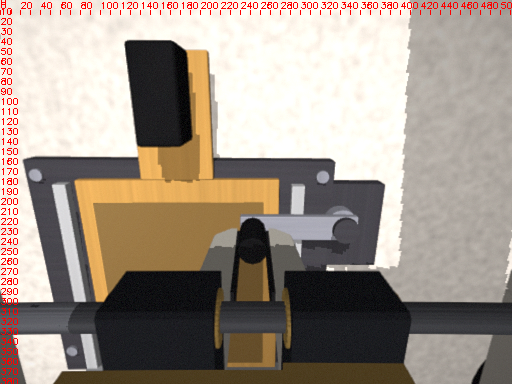

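arm_command(deltas=[{"rx":0,"ry":0,"rz":0,"x":1,"y":-0.5,"z":0,"grip":1},{"rx":0,"ry":0,"rz":0,"x":1,"y":-0.5,"z":0,"grip":0.2},{"rx":0,"ry":0,"rz":0,"x":1,"y":-0.5,"z":0,"grip":0.1},{"rx":0,"ry":0,"rz":0,"x":1,"y":-0.5,"z":-5,"grip":0.1},{"rx":0,"ry":0,"rz":0,"x":1,"y":-0.5,"z":-50,"grip":0.1},{"rx":0,"ry":0,"rz":0,"x":20,"y":-30,"z":-110,"grip":0.1},{"rx":0,"ry":0,"rz":0,"x":40,"y":-45,"z":-170,"grip":0.1},{"rx":0,"ry":0,"rz":0,"x":40,"y":-45,"z":-210,"grip":0.1},{"rx":0,"ry":0,"rz":0,"x":40,"y":-45,"z":-210,"grip":0.1}])

```text
time_s: 52.78
position: [531.9, 66.3, 261.0]
tcp_rot: [[-0.998, -0.054, 0.01], [-0.054, 0.999, 0.0], [-0.01, -0.0, -1.0]]
contact_force: [0.2, 0.6, 0.2]
opening: 0.449
```

```bash
python3 w.py w16 110 40 260 200 3
python3 - <<'E'
from h import *
im=ctrl.get_image("scene");crop(im,250,140,100,110,6,"s13.png")
E
```

```text
[531.9  66.3 261. ] 52.775 0.44933019826868387
```

View pics/w16.png

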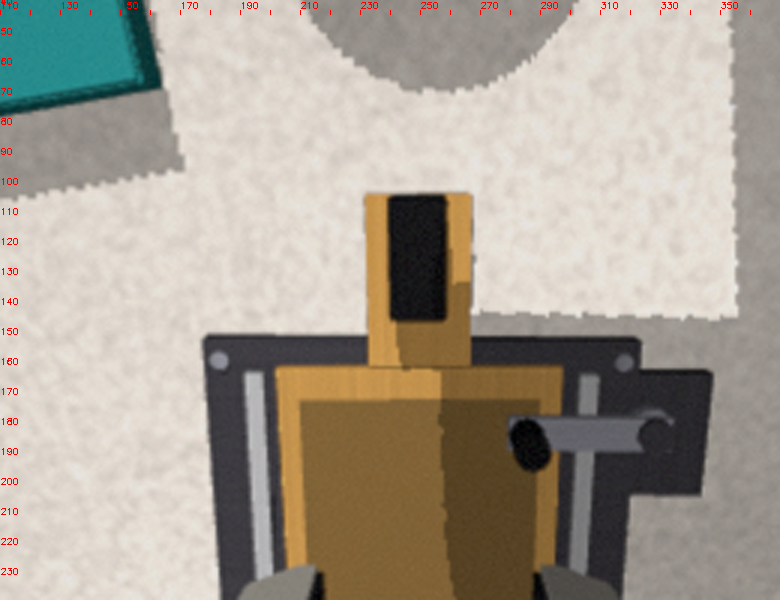

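View pics/s13.png

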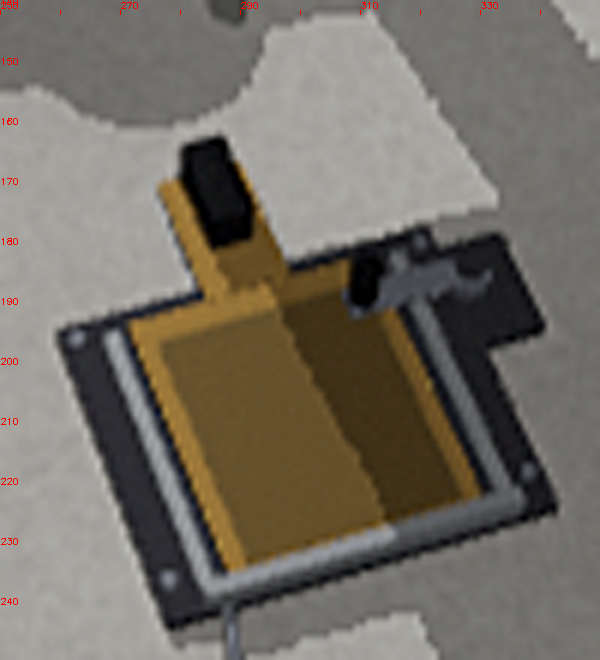

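arm_command(deltas=[{"rx":0,"ry":0,"rz":0,"x":-50,"y":0,"z":0,"grip":0.1},{"rx":0,"ry":0,"rz":0,"x":-100,"y":0,"z":10,"grip":0.1},{"rx":0,"ry":0,"rz":0,"x":-110,"y":0,"z":20,"grip":0.1},{"rx":0,"ry":0,"rz":0,"x":-110,"y":0,"z":20,"grip":0.1}])

```text
time_s: 53.38
position: [637.6, 72.5, 231.0]
tcp_rot: [[-0.998, -0.055, -0.006], [-0.055, 0.998, -0.0], [0.006, 0.0, -1.0]]
contact_force: [-0.3, 0.2, -0.4]
opening: 0.452
```

```bash
python3 w.py w17 160 30 200 200 4
```

```text
[637.6  72.5 231. ] 53.375 0.4518733035831912
```

View pics/w17.png

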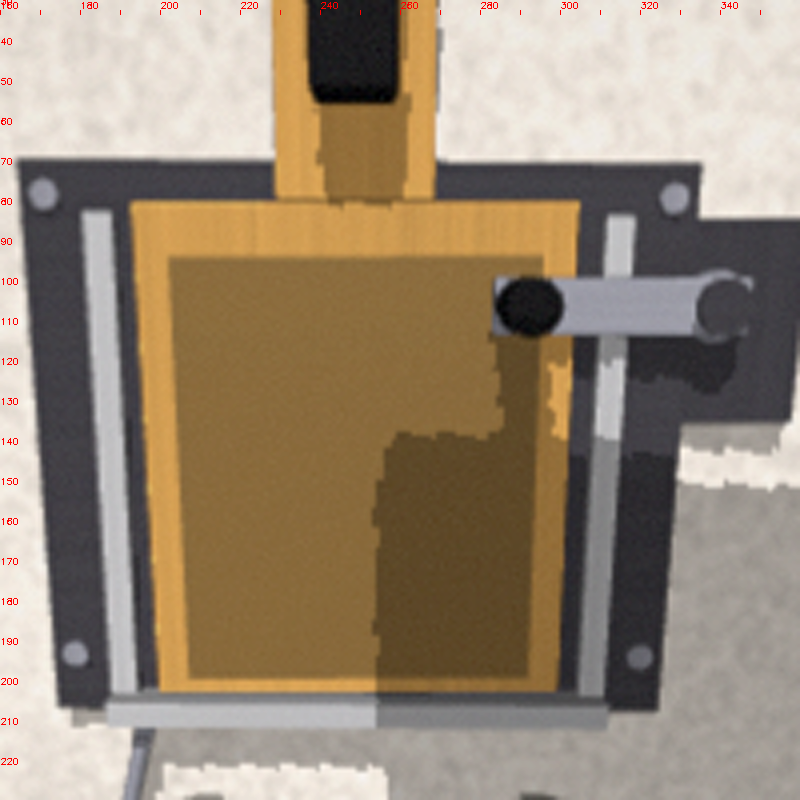

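Run:
```python
import pickle
from h import *
im=pickle.load(open("pics/w17.pkl","rb"))
a=im["pixels"][215-30:250-10,190:330,::-1].astype(float)*1.6
cv2.imwrite("pics/w17r.png",cv2.resize(np.clip(im["pixels"][190:220,180:330,::-1].astype(float)*1.8+20,0,255).astype('uint8'),(750,150*1),interpolation=cv2.INTER_CUBIC))
U=lambda u,v,z:unproj(im,u,v,z)[:2].round(1)
print("pl rear",U(201,203,18),U(298,203,18),"pl front",U(193,80.5,18),U(304.5,80.5,18))
print("stop top",U(201,205.2,28),U(298,205.2,28))
```

```text
pl rear [686.5   8.5] [679.6 134.9] pl front [537.1  -1.2] [530.  127.5]
stop top [685.9  10.2] [679.2 133.4]
```

View pics/w17r.png

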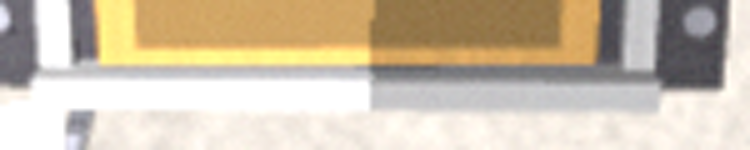

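arm_command(deltas=[{"rx":0,"ry":0,"rz":0,"x":50,"y":0,"z":-30,"grip":-0.1},{"rx":0,"ry":0,"rz":0,"x":110,"y":30,"z":-60,"grip":-0.1},{"rx":0,"ry":0,"rz":0,"x":150,"y":85,"z":-90,"grip":-0.1},{"rx":0,"ry":0,"rz":0,"x":180,"y":140,"z":-100,"grip":-0.1},{"rx":0,"ry":0,"rz":0,"x":200,"y":200,"z":-100,"grip":-0.1},{"rx":0,"ry":0,"rz":0,"x":200,"y":260,"z":-100,"grip":-0.1},{"rx":0,"ry":0,"rz":0,"x":200,"y":300,"z":-100,"grip":-0.1},{"rx":0,"ry":0,"rz":0,"x":200,"y":300,"z":-100,"grip":-0.1}])

```text
time_s: 54.42
position: [420.6, 363.8, 334.8]
tcp_rot: [[-0.998, -0.06, -0.0], [-0.06, 0.998, 0.001], [0.0, 0.001, -1.0]]
contact_force: [0.2, 0.2, -0.3]
opening: 0.549
```

Run:
```python
from h import *
for n in("scene","top"):
    im=ctrl.get_image(n);cv2.imwrite(f"pics/{n}9.png",cv2.resize(im["pixels"][:,:,::-1],(800,600),interpolation=cv2.INTER_CUBIC))
```

View pics/scene9.png

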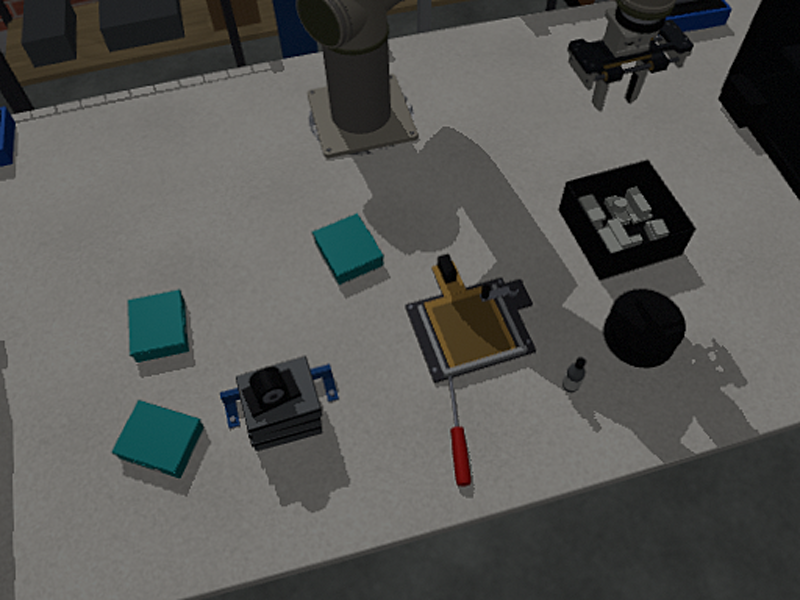

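View pics/top9.png

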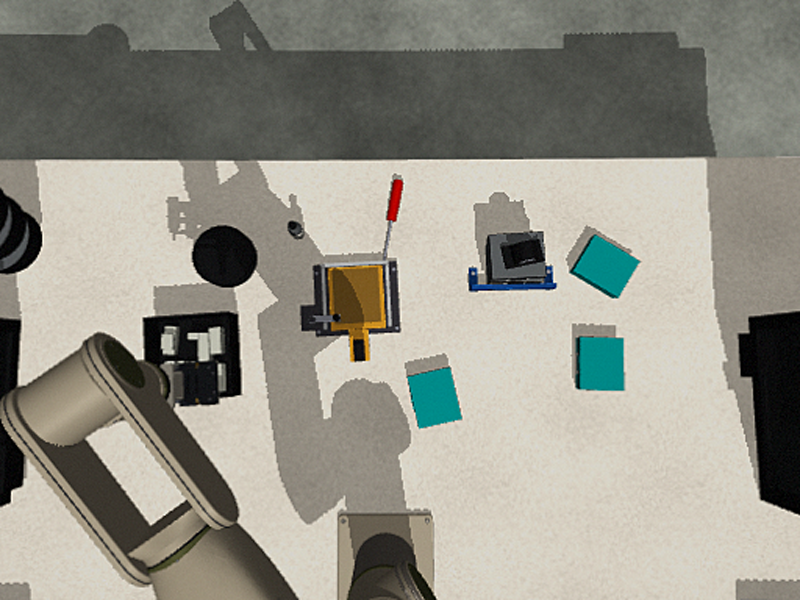

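All six scraps are in the bin (620,220 in the scene view), the plate is home under the clip, the stack is standing, and the bystanders haven't moved.

```bash
python3 -c "
from plant import ctrl
print(ctrl.job_done())"
```

```text
the job is handed in; nothing more can be done
None
```

I finished the job and handed it in at about 54 s of the 192 s allowed. The interface gives no verdict, so the checks below are my own.

- **Scraps:** all six were present and all six are in the bin, lying in it in the last scene picture. None were left on the dock or the bench.
- **Plate draw:** I pulled the gold plate out slowly by its handle, about 153 mm. The stack rocked back as the plate left, dropped to the bench, and still stands behind the keeper with the bearing stand on top.
- **Plate in the dock:** it lies flat between the fences, roughly centred, with the handle out over the open front. I pushed it until the wrist force reached about 24 N against the rear stop. In the close wrist picture its rear edge meets the stop face within about 1 mm and looks parallel to it.
- **Clip:** I swung it by the knob until the force rose at the end stop. It now lies squarely across the plate.
- **Bystanders:** the glue bottle, screwdriver and spool look unmoved in the first and last pictures.

One disagreement: the top and wrist cameras differed by up to about 4 mm, more than the stated 2 mm each. I went by the wrist views, the contact forces and the visible gaps. The highest force reading I saw was about 33 N, while pushing the plate home.

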